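# Return a charged lamp battery to its packed tray

## Task

The orange-topped battery pack in the charger is charged: put it away in the tray, between the two orange-topped packs of the row, where the packs have slid together and left too narrow a gap. Spread the row gently with the pack itself, not with the fingers, and set the pack right down on the tray floor before you let go, so that all five packs stand upright side by side in the tray. Leave the other things on the bench alone.

Things in the scene. Friction and masses are not known exactly. Their poses are not given: they have to be found in the camera images.
- pack: the battery pack to put away, black with an orange top, upright in the charger: 52 mm (x) by 30 mm (y) by 140 mm tall, edges nearly square, about 0.32 kg; origin: centre of its underside, z up through its top, y across its 30 mm thickness. It bears a firm grip; grip it across its 52 mm width (along its x) near the top, so that the fingers stay clear of its neighbours
- tray: fixed open aluminium tray for five packs side by side along its y, packs' x parallel to its x. Inside 160 (y) x 56 mm (x); heights above the bench: floor 4 mm, long rails 45, end plates 90; walls 3 mm. Origin: centre of its underside. The four loose packs in it form two pairs with a 8 to 13 mm gap between; the gap is often off centre and the remaining free length is at the two ends of the row, often unequal
- charger: fixed black single-bay desktop charger, 104 (x) x 84 (y) x 46 mm tall, pocket 57 x 35 mm and 22 mm deep (pocket floor 24 mm above the bench) in which the pack stands aligned with it; origin centre of its underside
- pack_a: orange-topped pack in the tray, one neighbour of the gap (on either side), standing freely, smooth, tipped or slid by a few newtons: 52 mm (x) by 30 mm (y) by 140 mm tall, edges nearly square, about 0.32 kg; origin: centre of its underside, z up through its top, y across its 30 mm thickness
- pack_b: orange-topped pack in the tray, the other neighbour of the gap: 52 mm (x) by 30 mm (y) by 140 mm tall, edges nearly square, about 0.32 kg; origin: centre of its underside, z up through its top, y across its 30 mm thickness
- pack_c: blue-topped grey pack in the tray, at one end of the row: 52 mm (x) by 30 mm (y) by 140 mm tall, edges nearly square, about 0.32 kg; origin: centre of its underside, z up through its top, y across its 30 mm thickness
- pack_d: blue-topped grey pack in the tray, at the other end of the row: 52 mm (x) by 30 mm (y) by 140 mm tall, edges nearly square, about 0.32 kg; origin: centre of its underside, z up through its top, y across its 30 mm thickness
- radio: black two-way radio lying on its back, 120 x 58 x 34 mm plus an 85 mm aerial along +x; origin centre of the underside of its body; not to be disturbed
- handlamp: yellow hand searchlight with a black lamp head and a carrying handle, about 175 x 88 x 121 mm; origin under its body; not to be disturbed
- carton: blue and grey lamp carton, 110 x 190 x 66 mm; origin centre of its underside; not to be disturbed
- torch: flat-sided orange and black torch lying down, 136 mm long, 34 mm high; origin under its middle; not to be disturbed
- screwdriver: screwdriver lying along its x axis; origin under its middle; not to be disturbed
- mug: white mug, 80 mm wide, 95 mm tall, handle at its +y; origin centre of its underside; not to be disturbed
- meter: yellow multimeter lying face up, 150 x 74 x 40 mm; origin centre of its underside; not to be disturbed

How it is judged (in metres and radians):
On the way, in this order (a step that is already met when the one before it is completed fails the run):
1. the pack has been lifted clear of the charger (horizontal distance between pack and charger above 0.09 m), for 0.1 s.
2. the pack stands on the tray floor between the two orange-topped packs while still held (z of pack in the frame of tray below 0.01 m and angle between pack's own z axis and vertical below 0.12 rad and horizontal distance between pack and pack_a below 0.046 m and horizontal distance between pack and pack_b below 0.046 m and horizontal distance between pack_a and pack_b above 0.056 m and contact force between the fingers and pack above 1 N), for 0.2 s.
At the end, for the whole second after the job is handed in: The pack stands on the tray floor (underside within 6 mm of it) between the two orange-topped packs (its centre within 46 mm of each), released; all five packs stand in the tray, undersides within 6 mm of its floor, within 0.12 rad of upright and at rest (z of each of pack, pack_a, pack_b, pack_c, pack_d in the frame of tray below 0.01 m and angle between each of pack, pack_a, pack_b, pack_c, pack_d's own z axis and vertical below 0.12 rad and horizontal distance between pack and pack_a below 0.046 m and horizontal distance between pack and pack_b below 0.046 m and horizontal distance between pack_a and pack_b above 0.056 m and linear speed of each of pack, pack_a, pack_b, pack_c, pack_d below 0.02 m/s and contact force between the fingers and pack below 0.1 N); the robot touches nothing.
It fails at once if the fingers push a pack of the row (over 5 N) (contact force between the fingers and pack_a above 5 N or contact force between the fingers and pack_b above 5 N or contact force between the fingers and pack_c above 5 N or contact force between the fingers and pack_d above 5 N).
It fails at once if the pack is forced against a pack of the row (over 30 N) (contact force between pack and pack_a above 30 N or contact force between pack and pack_b above 30 N or contact force between pack and pack_c above 30 N or contact force between pack and pack_d above 30 N).
It fails at once if a pack of the row is lifted or knocked out of the tray (raised over 40 mm) (z of any of pack_a, pack_b, pack_c, pack_d in the frame of tray above 0.044 m).
It fails at once if another thing on the bench is moved by over 25 mm (distance of any of radio, handlamp, carton, torch, screwdriver, mug, meter from where it was at the start of the episode above 0.025 m).
It also fails if it takes over 61 s, if anything falls off the work surface, if the arm or the gripper's body presses on something with over 40 N, if the wrist force passes 120 N, or if a joint passes its speed limit or range.

## Robot

A 6-joint arm with a two-finger parallel gripper is mounted at the origin on the work surface. World frame = base frame: x ahead of the robot, y to its left, z up, the work surface at z = 0. Lengths are in m, angles in degrees, forces in N, time in s.
With the tool pointing down it reaches from about 0.35 to 0.875 m from the base axis. Payload 4.2 kg.
Tool frame: the origin (TCP) lies at the very end of the fingers, on their centre line; the grasp point (between the pads) lies 19 mm behind it; z points along the fingers, y is the line along which they close (so a half turn about z gives the same grasp; the last joint's range is limited). The gripper opens to 87 mm and grips with 3 to 60 N. Pads are 19 mm wide; open, the fingers measure 117 mm over their backs; the gripper's body (75 mm by 190 mm) begins 51 mm behind the grasp point.
Start: joints at [82.712, 22.042, 0.453, 0, -68.411, -14.817], TCP at [0.235, 0.579, 0.223] pointing down, gripper open.
Joint ranges: [-179.83, 179.83], [-69.29, 118.12], [-61.27, 80.66], [-181.25, 117.63], [-171.15, -9.14], [-177.46, 177.46]. Speed limits (degrees/s): [159.86, 159.86, 180, 180, 180, 180].

## Interface

Orientations are given as a 3x3 rotation matrix whose columns are the frame's x, y, z axes.
In Python, from station import monitor, cams, ticket gives the robot as it stands.
- The arm moves only by the tool drive_tool, never from a script. Its argument "moves" is a list of rows, each an object with "delta_pos": the shift along the tool's x, y, z in mm, a list of three; "turn": the turn about the tool's z in rad; "claw": the opening, from 0 (shut) to 1 (fully open). A call has 1 to 12 rows; each row shifts and turns the commanded pose from where the row before left it, along the tool's axes as they then stand; what a row does not reach is not made up. A row lasts 1/8 s, in which the tool goes at most 62.5 mm and 10.7 degrees, less where a joint would pass 70% of its speed; a pose out of reach is approached as far as the arm can. A call is refused whole if a number of a shift passes 62.5 or a number of a turn 0.188, either way. A call with a gripper value outside its range is refused whole. The fingers move at their own pace and stop on an object; the grip force is fixed at half the most. Time passes only in rows, so rows that do not move let the fingers close. It gives the time, the measured TCP pose, the force, the opening and the grip force at its end, in the units of the state.
- monitor.sense(): the state, without advancing time (a new reading comes with each control period).
- cams.capture(name): name is "side" or "top"; returns a dict with "color" (384x512x3 uint8, red, green, blue), "range_z" (384x512 float32, m along the optical axis (not along the pixel's ray), 0 where there is no reading), "vertical_fov" (degrees; the focal length in pixels is half the picture's height over the tangent of half this angle, whatever the lens; pixels are square), "cx", "cy" (the principal point, pixels), "extrinsics" (4x4, takes a point from camera to world coordinates). Camera axes: x right, y down, z forward; pixel columns grow to the right and rows downward; lengths in m; the calibration is good to about 2 mm. A picture is of the moment at which its call begins.
- ticket.finish_job(): hands the job in; it is judged then, once.
The state is a dict: "time_s": time; "joints": joint angles; "joint_velocities": joint speeds; "effort": joint torques, N m; "tcp_pos": TCP position; "ee_rot": TCP orientation; "wrist_force": force on the tool from outside, world axes, zero at the start; "moment": the same for the moment, N m; "gripper_width": opening from 0.0 (shut) to 1.0 (fully open); "gripper_force": force on a finger pad.
Only numpy, scipy, OpenCV 4.12 (cv2) and the standard library are available. Lean on these libraries where they do the work, as an engineer would, in place of code of your own. Each camera call takes 0.05 s, during which the arm holds its last target. There are 200 camera calls.

## Working session

There is one attempt and no reset: what is moved stays moved. The work goes in short steps, Python scripts to look and compute and a tool call to move; the robot and the scene stay as the last step left them, time stands still between calls to the robot, and variables do not carry over. Pictures are saved under pics/ and viewed, at most 10 in all, crops included, and the job is handed in when it is done.

Besides the shell and the picture viewer there is one more tool, called after "Emit:" as a command line: name --argument value ..., lists and objects as JSON in quotes. drive_tool: Moves the arm, as the interface text tells. Its arguments: {"type":"object","properties":{"moves":{"type":"array","items":{"type":"object","properties":{"delta_pos":{"type":"array","items":{"type":"number"}},"turn":{"type":"number"},"claw":{"type":"number"}}}}},"required":["moves"]}

```bash
mkdir -p pics
cat > h.py <<'E'
import numpy as np, cv2
from station import monitor, cams, ticket
def cap(n):
    c=cams.capture(n); f=192/np.tan(np.radians(c['vertical_fov'])/2)
    v,u=np.mgrid[:384,:512]; z=c['range_z']
    P=np.stack([(u-c['cx'])/f*z,(v-c['cy'])/f*z,z],-1)
    T=np.array(c['extrinsics']); c['P']=P@T[:3,:3].T+T[:3,3]; c['f']=f; c['T']=T
    return c
E
python3 - <<'E'
from h import *
for n in('top','side'):
    c=cap(n); np.savez(n+'0.npz',color=c['color'],P=c['P'],z=c['range_z'],T=c['T'],f=c['f'],cx=c['cx'],cy=c['cy'])
    print(n,c['T'].round(3).tolist(),c['f'],c['cx'],c['cy'])
    cv2.imwrite(f'pics/{n}0.png',c['color'][...,::-1])
print(monitor.sense())
E
```

```text
top [[0.003, -0.995, 0.103, 0.454], [-1.0, -0.003, -0.001, 0.003], [0.002, -0.103, -0.995, 1.177], [0.0, 0.0, 0.0, 1.0]] 391.5625328251176 258.06883486238576 191.50520559683457
side [[0.881, -0.317, 0.351, 0.126], [-0.473, -0.616, 0.63, -0.816], [0.016, -0.721, -0.693, 0.94], [0.0, 0.0, 0.0, 1.0]] 382.16147966163777 254.1416096331888 193.08282893564024
{'time_s': 0.1, 'joints': array([ 8.27108645e+01,  2.20866144e+01,  3.86761413e-01, -2.54215051e-02,
       -6.84107545e+01, -1.48159835e+01]), 'joint_velocities': array([-0.03061602, -0.08329884,  0.13853665,  0.23404598,  0.03409119,
        0.03830468]), 'effort': array([-4.46827144e-04, -3.91687024e+01,  1.87935644e+01,  4.23189729e+00,
        1.34634748e-02, -7.49131436e-05]), 'tcp_pos': array([0.23497819, 0.57855991, 0.2215602 ]), 'ee_rot': array([[ 9.26433449e-01, -3.76458014e-01, -6.54154247e-04],
       [-3.76458570e-01, -9.26431582e-01, -1.86248414e-03],
       [ 9.51179283e-05,  1.97172958e-03, -9.99998052e-01]]), 'wrist_force': array([1.20932964, 0.08162148, 0.34018485]), 'moment': array([-0.01824085, -0.03288276, -0.03345757]), 'gripper_force': 0.0, 'gripper_width': 1.0007870051029528}
```

View pics/top0.png

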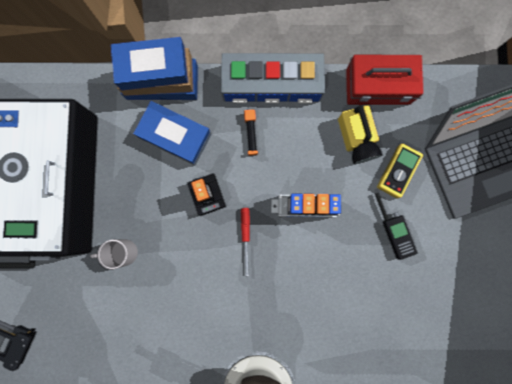

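View pics/side0.png

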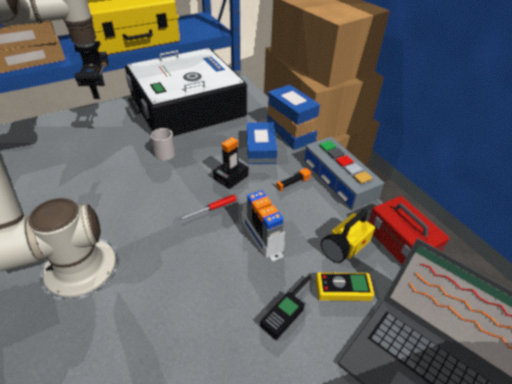

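The top view shows the charged pack at about (202,188) in the charger. The tray row runs from x=290 to 342 at y≈204, and the screwdriver lies between them at (246,240). Next I measure the pack tops.

Run:
```python
from h import *
d=dict(np.load('top0.npz'));P=d['P'];col=d['color'];T=d['T'];f=d['f']
def ray(u,v,z):
    r=T[:3,:3]@np.array([(u-d['cx'])/f,(v-d['cy'])/f,1]);return T[:3,3]+r*(z-T[2,3])/r[2]
hsv=cv2.cvtColor(col,cv2.COLOR_RGB2HSV);H,S,V=cv2.split(hsv)
orange=((H>5)&(H<22)&(S>130)&(V>120)); blue=(H>100)&(H<125)&(S>110)&(V>100)
# top-face masks by height
for nm,box,z in(('pack',(170,215,180,235),.164),('tray',(180,230,270,350),.144)):
    m=np.zeros((384,512),bool);m[box[0]:box[1],box[2]:box[3]]=1
    top=m&(abs(P[...,2]-z)<.012)
    print(nm,top.sum(),np.median(P[top],0).round(4))
    r=cv2.minAreaRect(np.argwhere(top)[:,::-1].astype(np.float32));print(r)
    print('center',ray(*r[0],z).round(4),[ray(*p,z)[:2].round(4).tolist() for p in cv2.boxPoints(r)])
    for cn,cm in(('o',orange),('b',blue)):
        n,l,st,ce=cv2.connectedComponentsWithStats((top&cm).astype(np.uint8),connectivity=4)
        for i in range(1,n):
            if st[i,4]>8: print(cn,st[i],ce[i].round(2),ray(*ce[i],z).round(4),cv2.minAreaRect(np.argwhere(l==i)[:,::-1].astype(np.float32)))
# tray and charger points
for nm,box,zz in(('charger',(165,220,170,235),(.036,.056)),('endplates',(180,230,262,352),(.08,.1)),('rails',(180,230,262,352),(.035,.055))):
    m=np.zeros((384,512),bool);m[box[0]:box[1],box[2]:box[3]]=1
    m&=(P[...,2]>zz[0])&(P[...,2]<zz[1]);print(nm,m.sum(),P[m].min(0).round(3),P[m].max(0).round(3))
    r=cv2.minAreaRect(P[m][:,:2].astype(np.float32));print(r)
rows=[]
a=cv2.resize(col[160:225,165:230],None,fx=6,fy=6,interpolation=cv2.INTER_NEAREST)
b=cv2.resize(col[175:240,265:350],None,fx=6,fy=6,interpolation=cv2.INTER_NEAREST)
cv2.imwrite('pics/crop.png',np.hstack([a[:390],b[:390]])[...,::-1][:, :800])
```

```text
pack 233 [0.5624 0.1524 0.1637]
((200.40000915527344, 189.6999969482422), (19.922346115112305, 11.700427055358887), 71.56505584716797)
center [0.5631 0.1516 0.164 ] [[0.5829, 0.1747], [0.5927, 0.1459], [0.5433, 0.1287], [0.5336, 0.1573]]
o [192 179  17  22 218] [200.22 189.61] [0.5633 0.1521 0.164 ] ((200.1999969482422, 189.60000610351562), (19.606117248535156, 11.384199142456055), 71.56504821777344)
tray 911 [ 0.5306 -0.1469  0.1436]
((315.50469970703125, 203.28271484375), (49.401371002197266, 19.625797271728516), 1.2453643083572388)
center [ 0.53   -0.1503  0.144 ] [[0.5053, -0.0843], [0.5573, -0.0858], [0.5548, -0.2167], [0.5028, -0.2146]]
o [303 194  12  20 208] [308.63 203.35] [ 0.5297 -0.1322  0.144 ] ((308.5, 203.5), (19.0, 11.0), 90.0)
o [317 194  12  20 203] [322.94 203.49] [ 0.5295 -0.17    0.144 ] ((322.5, 203.5), (19.0, 11.0), 90.0)
b [291 193  12  20 157] [295.92 202.93] [ 0.5307 -0.0986  0.144 ] ((296.5, 202.5), (19.0, 11.0), 90.0)
b [330 194  11  20 170] [334.92 203.56] [ 0.5294 -0.2017  0.144 ] ((335.0, 203.5), (19.0, 10.0), 90.0)
charger 685 [0.502 0.097 0.037] [0.625 0.209 0.055]
((0.564160943031311, 0.15286505222320557), (0.10453591495752335, 0.08424215018749237), 19.70853042602539)
endplates 66 [ 0.504 -0.223  0.08 ] [ 0.56  -0.059  0.099]
((0.5313294529914856, -0.14143723249435425), (0.16491763293743134, 0.05290151387453079), 88.73932647705078)
rails 127 [ 0.5   -0.223  0.035] [ 0.561 -0.059  0.055]
((0.5308359265327454, -0.14081066846847534), (0.06121784821152687, 0.1643645316362381), 0.12828487157821655)
```

View pics/crop.png

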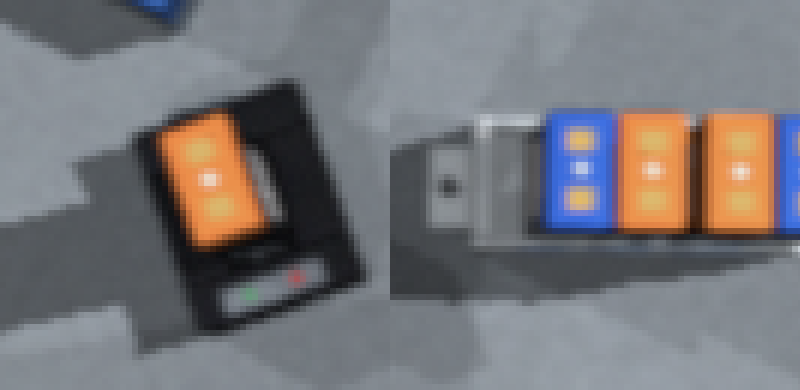

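The charger is at (0.564, 0.153) with a yaw of about 19.6°, and the pack is concentric with it. The tray centre is near (0.531, -0.141), yaw about -1°. The gap sits at y≈-0.151, with most of the free length (about 24 mm) at the +y end. I turn first, then travel to above the pack.

Emit:
drive_tool --moves '[{"turn":0.17,"claw":1},{"turn":0.17},{"turn":0.17},{"turn":0.17},{"turn":0.165},{}]'

```text
invalid input
```

Emit:
drive_tool --moves '[{"delta_pos":[20,-6.5,0]},{"delta_pos":[45,-14.6,0]},{"delta_pos":[50,-16.3,0]},{"delta_pos":[50,-16.3,0]},{"delta_pos":[50,-16.3,0]},{"delta_pos":[50,-16.3,0]},{"delta_pos":[50,-16.3,0]},{"delta_pos":[50,-16.3,0]},{"delta_pos":[50,-16.3,0]},{"delta_pos":[50,-16.3,0]},{"delta_pos":[46,-15,0]},{}]'

```text
invalid input
```

```bash
cat >> h.py <<'E'
def togo(x,y,yaw=None):
    s=monitor.sense(); R=s['ee_rot']; d=np.array([x,y,s['tcp_pos'][2]])-s['tcp_pos']
    print('tcp',s['tcp_pos'].round(4),'t',s['time_s'],'togo mm',(R.T@d*1000).round(1),'yaw of y',np.degrees(np.arctan2(R[1,1],R[0,1])).round(2),'F',s['wrist_force'].round(1),'q6',s['joints'][5].round(1))
E
python3 - <<'E'
from h import *
togo(.5637,.1524)
c=cap('side');cv2.imwrite('pics/s1.png',c['color'][...,::-1])
d=dict(np.load('top0.npz'));P=d['P'];col=d['color'].astype(float);T=d['T'];f=d['f']
# red-minus-blue column profile over the row tops (rows 196..211)
s=col[196:212,284:348].mean(0);print([(284+i,*map(int,p)) for i,p in enumerate(s)])
E
```

```text
tcp [0.235  0.5786 0.2216] t 0.1 togo mm [465.  271.1   0.6] yaw of y -112.11 F [1.2 0.1 0.3] q6 -14.8
[(284, 111, 115, 119), (285, 112, 117, 120), (286, 106, 110, 114), (287, 89, 92, 95), (288, 80, 81, 82), (289, 79, 79, 83), (290, 57, 67, 105), (291, 47, 81, 167), (292, 56, 103, 212), (293, 74, 113, 219), (294, 114, 129, 203), (295, 149, 149, 178), (296, 165, 160, 171), (297, 162, 159, 175), (298, 135, 143, 188), (299, 96, 125, 210), (300, 68, 114, 222), (301, 61, 100, 201), (302, 105, 85, 141), (303, 185, 108, 79), (304, 231, 138, 70), (305, 235, 147, 77), (306, 231, 155, 86), (307, 228, 167, 101), (308, 228, 175, 112), (309, 228, 174, 110), (310, 229, 165, 97), (311, 232, 156, 85), (312, 234, 149, 79), (313, 224, 136, 74), (314, 167, 102, 61), (315, 81, 53, 39), (316, 68, 39, 24), (317, 138, 78, 39), (318, 206, 122, 63), (319, 233, 145, 76), (320, 234, 150, 80), (321, 230, 158, 90), (322, 228, 171, 107), (323, 227, 177, 114), (324, 228, 172, 107), (325, 230, 162, 92), (326, 234, 154, 82), (327, 233, 148, 77), (328, 198, 122, 78), (329, 112, 84, 124), (330, 57, 93, 189), (331, 63, 111, 221), (332, 85, 119, 213), (333, 125, 136, 192), (334, 160, 156, 176), (335, 173, 165, 173), (336, 164, 160, 178), (337, 131, 142, 197), (338, 90, 125, 218), (339, 72, 119, 225), (340, 86, 119, 202), (341, 112, 126, 158), (342, 130, 137, 145), (343, 134, 141, 147), (344, 135, 142, 149), (345, 135, 142, 149), (346, 135, 143, 150), (347, 136, 143, 150)]
```

Emit:
drive_tool --moves '[{"delta_pos":[0,0,0],"turn":0.17,"claw":1},{"delta_pos":[0,0,0],"turn":0.17,"claw":1},{"delta_pos":[0,0,0],"turn":0.17,"claw":1},{"delta_pos":[0,0,0],"turn":0.17,"claw":1},{"delta_pos":[0,0,0],"turn":0.165,"claw":1},{"delta_pos":[0,0,0],"turn":0,"claw":1}]'

```text
time_s: 0.9
tcp_pos: [0.2351, 0.5789, 0.2221]
ee_rot: [[0.335, -0.942, -0.0], [-0.942, -0.335, -0.001], [0.001, 0.0, -1.0]]
wrist_force: [-0.6, 0.4, 0.2]
gripper_width: 0.998
gripper_force: 0.0
```

Emit:
drive_tool --moves '[{"delta_pos":[20,-6.5,0],"turn":0,"claw":1},{"delta_pos":[45,-14.6,0],"turn":0,"claw":1},{"delta_pos":[50,-16.3,0],"turn":0,"claw":1},{"delta_pos":[50,-16.3,0],"turn":0,"claw":1},{"delta_pos":[50,-16.3,0],"turn":0,"claw":1},{"delta_pos":[50,-16.3,0],"turn":0,"claw":1},{"delta_pos":[50,-16.3,0],"turn":0,"claw":1},{"delta_pos":[50,-16.3,0],"turn":0,"claw":1},{"delta_pos":[50,-16.3,0],"turn":0,"claw":1},{"delta_pos":[50,-16.3,0],"turn":0,"claw":1},{"delta_pos":[46,-15,0],"turn":0,"claw":1},{"delta_pos":[0,0,0],"turn":0,"claw":1}]'

```text
time_s: 2.4
tcp_pos: [0.5635, 0.1493, 0.2221]
ee_rot: [[0.33, -0.944, -0.001], [-0.944, -0.33, -0.001], [0.0, 0.001, -1.0]]
wrist_force: [-0.4, 0.4, -0.9]
gripper_width: 0.994
gripper_force: 0.0
```

Run:
```python
from h import *
togo(.5637,.1524)
c=cap('side');cv2.imwrite('pics/s1.png',c['color'][...,::-1])
```

```text
tcp [0.5635 0.1493 0.2221] t 2.4 togo mm [-2.8 -1.2 -0. ] yaw of y -160.72 F [-0.4  0.4 -0.9] q6 -11.5
```

View pics/s1.png

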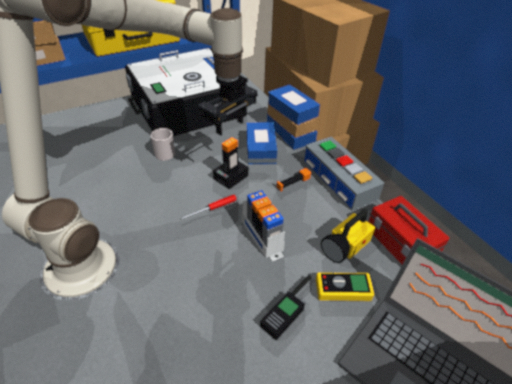

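The side view shows the gripper over the upright pack, which stands at about (230,150). I correct, go down and grip.

Emit:
drive_tool --moves '[{"delta_pos":[-2.8,-1.2,0],"turn":-0.005,"claw":1},{"delta_pos":[0,0,20],"turn":0,"claw":1},{"delta_pos":[0,0,20],"turn":0,"claw":1},{"delta_pos":[0,0,20],"turn":0,"claw":1},{"delta_pos":[0,0,16],"turn":0,"claw":1},{"delta_pos":[0,0,10],"turn":0,"claw":1},{"delta_pos":[0,0,5],"turn":0,"claw":1},{"delta_pos":[0,0,0],"turn":0,"claw":1}]'

```text
time_s: 3.45
tcp_pos: [0.5628, 0.156, 0.1316]
ee_rot: [[0.339, -0.941, 0.0], [-0.941, -0.339, -0.0], [0.0, -0.0, -1.0]]
wrist_force: [0.0, -0.1, 0.7]
gripper_width: 1.005
gripper_force: 0.0
```

Emit:
drive_tool --moves '[{"delta_pos":[0,0,0],"turn":0,"claw":0},{"delta_pos":[0,0,0],"turn":0,"claw":0},{"delta_pos":[0,0,0],"turn":0,"claw":0},{"delta_pos":[0,0,0],"turn":0,"claw":0},{"delta_pos":[0,0,0],"turn":0,"claw":0},{"delta_pos":[0,0,0],"turn":0,"claw":0},{"delta_pos":[0,0,0],"turn":0,"claw":0}]'

```text
time_s: 4.32
tcp_pos: [0.5627, 0.1559, 0.1317]
ee_rot: [[0.338, -0.941, 0.0], [-0.941, -0.338, -0.0], [0.0, -0.0, -1.0]]
wrist_force: [-0.9, -0.0, 1.1]
gripper_width: 0.595
gripper_force: 30.0
```

The reading had lagged and I overcorrected by 3.6 mm, so I regrip centred.

Emit:
drive_tool --moves '[{"delta_pos":[0,0,0],"turn":0,"claw":0.85},{"delta_pos":[0,0,0],"turn":0,"claw":0.85},{"delta_pos":[0,0,0],"turn":0,"claw":0.85},{"delta_pos":[3.5,0,0],"turn":0,"claw":0.85},{"delta_pos":[0,0,0],"turn":0,"claw":0},{"delta_pos":[0,0,0],"turn":0,"claw":0},{"delta_pos":[0,0,0],"turn":0,"claw":0},{"delta_pos":[0,0,0],"turn":0,"claw":0},{"delta_pos":[0,0,0],"turn":0,"claw":0}]'

```text
time_s: 5.45
tcp_pos: [0.5639, 0.1526, 0.1315]
ee_rot: [[0.338, -0.941, -0.0], [-0.941, -0.338, -0.0], [0.0, 0.0, -1.0]]
wrist_force: [0.0, -0.4, -0.4]
gripper_width: 0.598
gripper_force: 30.0
```

Emit:
drive_tool --moves '[{"delta_pos":[0,0,-5],"turn":0,"claw":0},{"delta_pos":[0,0,-5],"turn":0,"claw":0},{"delta_pos":[0,0,0],"turn":0,"claw":0},{"delta_pos":[0,0,0],"turn":0,"claw":0}]'

```text
time_s: 5.95
tcp_pos: [0.5637, 0.1525, 0.1414]
ee_rot: [[0.338, -0.941, -0.0], [-0.941, -0.338, -0.0], [-0.0, 0.0, -1.0]]
wrist_force: [0.3, -0.5, -4.4]
gripper_width: 0.593
gripper_force: 30.0
```

Emit:
drive_tool --moves '[{"delta_pos":[-3,0,0],"turn":0,"claw":0},{"delta_pos":[-3,0,0],"turn":0,"claw":0},{"delta_pos":[-3,0,0],"turn":0,"claw":0},{"delta_pos":[-3,0,0],"turn":0,"claw":0},{"delta_pos":[0,0,0],"turn":0,"claw":0}]'

```text
time_s: 6.58
tcp_pos: [0.5598, 0.164, 0.1416]
ee_rot: [[0.338, -0.941, -0.0], [-0.941, -0.338, -0.0], [0.0, 0.0, -1.0]]
wrist_force: [0.2, -1.8, -2.7]
gripper_width: 0.598
gripper_force: 30.0
```

It pivots in the grip with about 2 N of side force. I carry on.

Emit:
drive_tool --moves '[{"delta_pos":[-3,0,0],"turn":0,"claw":0},{"delta_pos":[-3,0,0],"turn":0,"claw":0},{"delta_pos":[-3,0,0],"turn":0,"claw":0},{"delta_pos":[-3,0,0],"turn":0,"claw":0},{"delta_pos":[-3,0,0],"turn":0,"claw":0},{"delta_pos":[0,0,0],"turn":0,"claw":0}]'

```text
time_s: 7.32
tcp_pos: [0.5546, 0.1783, 0.1414]
ee_rot: [[0.338, -0.941, -0.0], [-0.941, -0.338, 0.0], [-0.0, 0.0, -1.0]]
wrist_force: [0.3, -0.9, -2.3]
gripper_width: 0.596
gripper_force: 30.0
```

Emit:
drive_tool --moves '[{"delta_pos":[0,0,-10],"turn":0,"claw":0},{"delta_pos":[0,0,-20],"turn":0,"claw":0},{"delta_pos":[0,0,-25],"turn":0,"claw":0},{"delta_pos":[0,0,-30],"turn":0,"claw":0},{"delta_pos":[0,0,-30],"turn":0,"claw":0},{"delta_pos":[0,0,-20],"turn":0,"claw":0},{"delta_pos":[0,0,-10],"turn":0,"claw":0},{"delta_pos":[0,0,0],"turn":0,"claw":0},{"delta_pos":[0,0,0],"turn":0,"claw":0}]'

```text
time_s: 8.45
tcp_pos: [0.5542, 0.1779, 0.2854]
ee_rot: [[0.338, -0.941, -0.002], [-0.941, -0.338, -0.0], [-0.0, 0.002, -1.0]]
wrist_force: [0.8, -0.2, -4.5]
gripper_width: 0.595
gripper_force: 30.0
```

Run:
```python
from h import *
togo(.5637,-.1524)
a=cap('side')['color'];b=cap('top')['color']
a=cv2.resize(a[60:230,160:330],(600,600))[...,::-1]
cv2.imwrite('pics/s2.png',a)
```

```text
tcp [0.5542 0.1779 0.2854] t 8.45 togo mm [3.141e+02 1.027e+02 1.000e-01] yaw of y -160.24 F [ 0.8 -0.2 -4.5] q6 -13.9
```

View pics/s2.png

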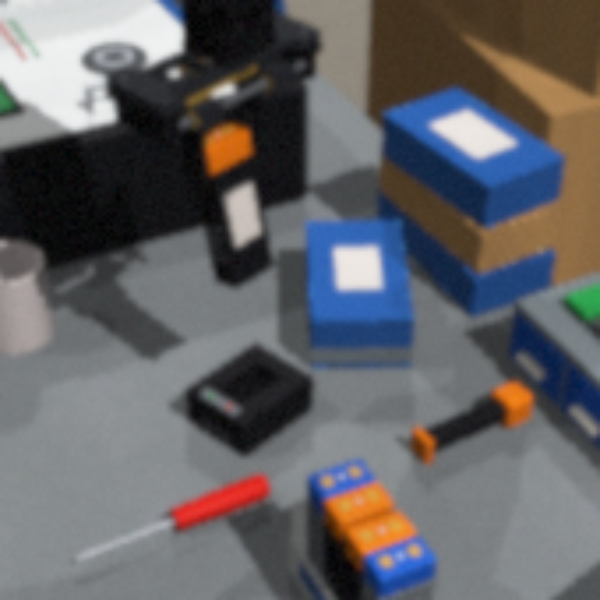

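The pack hangs tilted in the grip, bottom swung toward the tray side, at crop (235,200), and the charger is empty. I turn and carry it over the tray.

Emit:
drive_tool --moves '[{"delta_pos":[0,0,0],"turn":0.12,"claw":0},{"delta_pos":[0,0,0],"turn":0.12,"claw":0},{"delta_pos":[0,0,0],"turn":0.122,"claw":0},{"delta_pos":[15,0,0],"turn":0,"claw":0},{"delta_pos":[30,2,0],"turn":0,"claw":0},{"delta_pos":[40,2,0],"turn":0,"claw":0},{"delta_pos":[45,3,0],"turn":0,"claw":0},{"delta_pos":[45,3,0],"turn":0,"claw":0},{"delta_pos":[45,3,0],"turn":0,"claw":0},{"delta_pos":[45,3,0],"turn":0,"claw":0},{"delta_pos":[34,2,0],"turn":0,"claw":0},{"delta_pos":[20,0,0],"turn":0,"claw":0}]'

```text
time_s: 10.05
tcp_pos: [0.5303, -0.1431, 0.2863]
ee_rot: [[-0.017, -1.0, -0.001], [-1.0, 0.017, -0.0], [0.0, 0.001, -1.0]]
wrist_force: [0.8, -0.7, -3.6]
gripper_width: 0.591
gripper_force: 30.0
```

Emit:
drive_tool --moves '[{"delta_pos":[0,0,0],"turn":0,"claw":0},{"delta_pos":[0,0,0],"turn":0,"claw":0},{"delta_pos":[0,0,0],"turn":0,"claw":0}]'

```text
time_s: 10.42
tcp_pos: [0.5313, -0.1401, 0.2865]
ee_rot: [[-0.016, -1.0, -0.0], [-1.0, 0.016, 0.0], [-0.0, 0.0, -1.0]]
wrist_force: [0.6, -0.0, -3.0]
gripper_width: 0.595
gripper_force: 30.0
```

```bash
cat > look.py <<'E'
from h import *
import sys
c=cap('side');P=c['P']
s=monitor.sense();t=s['tcp_pos']
print('tcp',t.round(4),'F',s['wrist_force'].round(1),'t',s['time_s'])
# front faces (facing -x): slice points around pack's -x face; report y-extent at heights
m=(abs(P[...,0]-(t[0]-.026))<.012)&(abs(P[...,1]-t[1])<.1)&(P[...,2]>.02)&(P[...,2]<t[2]+.03)
Q=P[m]
for z in np.arange(.05,t[2]+.03,.01):
    q=Q[abs(Q[:,2]-z)<.005]
    if len(q)>3:print(round(z,3),len(q),q[:,1].min().round(4),q[:,1].max().round(4),'x',np.median(q[:,0]).round(3))
im=c['color'][90:280,160:350];im=cv2.resize(im,(600,600),interpolation=cv2.INTER_CUBIC)[...,::-1]
cv2.imwrite(sys.argv[1],im)
E
python3 look.py pics/s3.png; python3 -c "
from h import *
togo(.5305,-.141)"
```

```text
tcp [ 0.5314 -0.14    0.2865] F [-0.   0.2 -3.7] t 10.475
0.05 76 -0.2278 -0.0616 x 0.506
0.06 65 -0.2275 -0.0603 x 0.506
0.07 65 -0.2269 -0.0581 x 0.506
0.08 70 -0.2272 -0.06 x 0.506
0.09 69 -0.2266 -0.0591 x 0.506
0.1 59 -0.2208 -0.0877 x 0.506
0.11 60 -0.2202 -0.0881 x 0.506
0.12 57 -0.2192 -0.0869 x 0.506
0.13 65 -0.2198 -0.0875 x 0.506
0.14 169 -0.2215 -0.0871 x 0.51
0.15 5 -0.214 -0.1602 x 0.513
0.18 5 -0.1813 -0.1543 x 0.507
0.19 23 -0.1804 -0.156 x 0.507
0.2 24 -0.1802 -0.1538 x 0.507
0.21 24 -0.1776 -0.1485 x 0.507
0.22 22 -0.1755 -0.1477 x 0.507
0.23 29 -0.1743 -0.1405 x 0.507
0.24 24 -0.1708 -0.1434 x 0.506
0.25 29 -0.1708 -0.1398 x 0.508
0.26 28 -0.1662 -0.1391 x 0.507
0.27 22 -0.167 -0.136 x 0.507
0.28 21 -0.1632 -0.1419 x 0.508
0.29 37 -0.1605 -0.1324 x 0.507
0.3 31 -0.1573 -0.1299 x 0.5
0.31 33 -0.1571 -0.1299 x 0.506
tcp [ 0.5314 -0.14    0.2865] t 10.475 togo mm [ 1.   0.9 -0. ] yaw of y 179.11 F [-0.   0.2 -3.7] q6 -3.0
```

View pics/s3.png

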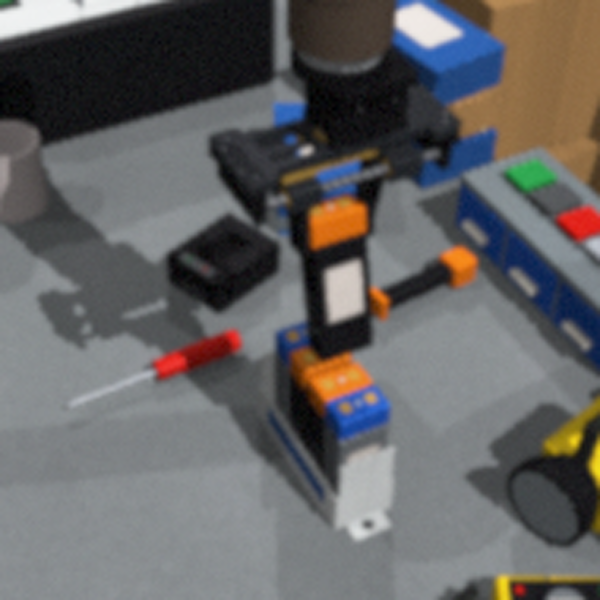

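The tilt is about 10.7°, with the low +y corner 8 mm to the -y side of the TCP and 108 mm below it. Comparing the held pack in both views shows the side view biased by 3 mm, so the top view's gap (-0.1466 to -0.1545) holds. I lower the corner into the gap.

Emit:
drive_tool --moves '[{"delta_pos":[1,0.9,8],"turn":0,"claw":0},{"delta_pos":[1,0,10],"turn":0,"claw":0},{"delta_pos":[0,0,8],"turn":0,"claw":0},{"delta_pos":[0,0,4],"turn":0,"claw":0},{"delta_pos":[0,0,1.5],"turn":0,"claw":0},{"delta_pos":[0,0,0],"turn":0,"claw":0},{"delta_pos":[0,0,0],"turn":0,"claw":0}]'

```text
time_s: 11.35
tcp_pos: [0.5306, -0.1427, 0.2554]
ee_rot: [[-0.017, -1.0, 0.001], [-1.0, 0.017, -0.0], [0.0, -0.001, -1.0]]
wrist_force: [-0.1, -0.5, -4.1]
gripper_width: 0.593
gripper_force: 30.0
```

Emit:
drive_tool --moves '[{"delta_pos":[0,0,0.7],"turn":0,"claw":0},{"delta_pos":[0,0,0.7],"turn":0,"claw":0},{"delta_pos":[0,0,0.6],"turn":0,"claw":0},{"delta_pos":[0,0,0],"turn":0,"claw":0}]'

```text
time_s: 11.85
tcp_pos: [0.5304, -0.1426, 0.2529]
ee_rot: [[-0.017, -1.0, -0.0], [-1.0, 0.017, 0.0], [-0.0, 0.0, -1.0]]
wrist_force: [-0.0, 0.2, -2.3]
gripper_width: 0.595
gripper_force: 30.0
```

Emit:
drive_tool --moves '[{"delta_pos":[0,0,0.5],"turn":0,"claw":0},{"delta_pos":[0,0,0.5],"turn":0,"claw":0},{"delta_pos":[0,0,0],"turn":0,"claw":0}]'

```text
time_s: 12.22
tcp_pos: [0.5304, -0.1426, 0.252]
ee_rot: [[-0.017, -1.0, -0.0], [-1.0, 0.017, 0.0], [-0.0, 0.0, -1.0]]
wrist_force: [0.1, -0.0, -4.7]
gripper_width: 0.59
gripper_force: 30.0
```

Emit:
drive_tool --moves '[{"delta_pos":[0,0,0.5],"turn":0,"claw":0},{"delta_pos":[0,0,0.5],"turn":0,"claw":0},{"delta_pos":[0,0,0],"turn":0,"claw":0}]'

```text
time_s: 12.6
tcp_pos: [0.5305, -0.1427, 0.2517]
ee_rot: [[-0.017, -1.0, 0.001], [-1.0, 0.017, -0.0], [0.0, -0.001, -1.0]]
wrist_force: [-1.0, 0.1, 0.8]
gripper_width: 0.597
gripper_force: 30.0
```

It is in contact at TCP z=0.252 (about 4 N). Now I slide toward +y so the corner hooks the left pack.

Emit:
drive_tool --moves '[{"delta_pos":[-1,0,0],"turn":0,"claw":0},{"delta_pos":[-1,0,0.1],"turn":0,"claw":0},{"delta_pos":[-1,0,0.2],"turn":0,"claw":0},{"delta_pos":[-1,0,0.2],"turn":0,"claw":0},{"delta_pos":[0,0,0],"turn":0,"claw":0}]'

```text
time_s: 13.22
tcp_pos: [0.5309, -0.1387, 0.2513]
ee_rot: [[-0.017, -1.0, 0.001], [-1.0, 0.017, -0.001], [0.001, -0.001, -1.0]]
wrist_force: [-0.9, -0.3, 4.2]
gripper_width: 0.601
gripper_force: 30.0
```

Emit:
drive_tool --moves '[{"delta_pos":[-1,0,0.2],"turn":0,"claw":0},{"delta_pos":[-1,0,0.2],"turn":0,"claw":0},{"delta_pos":[-1,0,0.2],"turn":0,"claw":0},{"delta_pos":[0,0,0],"turn":0,"claw":0}]'

```text
time_s: 13.72
tcp_pos: [0.531, -0.1359, 0.2512]
ee_rot: [[-0.017, -1.0, 0.002], [-1.0, 0.017, -0.001], [0.001, -0.002, -1.0]]
wrist_force: [-1.2, -0.3, 6.0]
gripper_width: 0.6
gripper_force: 30.0
```

```bash
sed -i 's/,1\].max().round(4),/&"",/' look.py; python3 look.py pics/s4.png
```

```text
tcp [ 0.531  -0.1359  0.2512] F [-1.3 -0.7  7. ] t 13.775
0.05 69 -0.228 -0.0593  x 0.506
0.06 64 -0.2273 -0.0616  x 0.506
0.07 64 -0.2271 -0.0619  x 0.506
0.08 72 -0.2271 -0.0611  x 0.506
0.09 75 -0.2271 -0.0599  x 0.506
0.1 55 -0.2191 -0.0886  x 0.506
0.11 61 -0.2194 -0.0884  x 0.506
0.12 54 -0.2201 -0.0866  x 0.506
0.13 66 -0.2196 -0.0863  x 0.506
0.14 136 -0.2196 -0.0893  x 0.509
0.15 23 -0.218 -0.1323  x 0.508
0.16 24 -0.1783 -0.1497  x 0.507
0.17 22 -0.174 -0.1439  x 0.507
0.18 24 -0.1724 -0.1422  x 0.507
0.19 20 -0.1709 -0.1428  x 0.507
0.2 27 -0.1699 -0.1369  x 0.507
0.21 26 -0.1651 -0.137  x 0.507
0.22 23 -0.1639 -0.137  x 0.508
0.23 25 -0.1615 -0.1301  x 0.507
0.24 24 -0.1613 -0.1351  x 0.508
0.25 23 -0.1576 -0.136  x 0.506
0.26 32 -0.1543 -0.1288  x 0.505
0.27 33 -0.1517 -0.1261  x 0.504
0.28 17 -0.1503 -0.1257  x 0.505
```

View pics/s4.png

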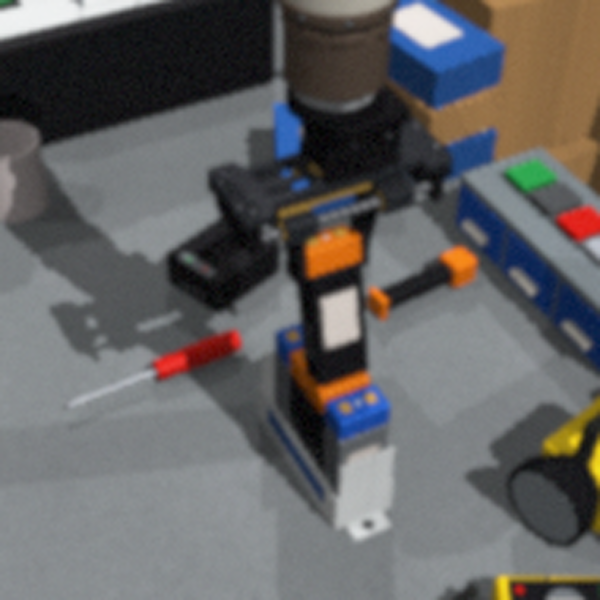

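The corner rode up onto the left pack: the row has not moved, and the black pack sits on the two orange tops near crop (330,390). The tilt gives too shallow a hook, so I go back to the charger pocket to lean the pack to about 22°.

Emit:
drive_tool --moves '[{"delta_pos":[0,0,-12],"turn":0,"claw":0},{"delta_pos":[0,0,-22],"turn":0,"claw":0},{"delta_pos":[-20,-1,0],"turn":0,"claw":0},{"delta_pos":[-40,-2,0],"turn":0,"claw":0},{"delta_pos":[-50,-3,0],"turn":0,"claw":0},{"delta_pos":[-55,-3,0],"turn":0,"claw":0},{"delta_pos":[-55,-3,0],"turn":0,"claw":0},{"delta_pos":[-50,-3,0],"turn":0,"claw":0},{"delta_pos":[-30,-2,0],"turn":0,"claw":0},{"delta_pos":[-14.3,-1,0],"turn":-0.12,"claw":0},{"delta_pos":[0,0,0],"turn":-0.12,"claw":0},{"delta_pos":[0,0,0],"turn":-0.121,"claw":0}]'

```text
time_s: 15.28
tcp_pos: [0.5531, 0.1788, 0.2823]
ee_rot: [[0.341, -0.94, -0.003], [-0.94, -0.341, -0.0], [-0.001, 0.003, -1.0]]
wrist_force: [-0.2, -0.6, -3.1]
gripper_width: 0.591
gripper_force: 30.0
```

Emit:
drive_tool --moves '[{"delta_pos":[0,0,15],"turn":0,"claw":0},{"delta_pos":[0,0,25],"turn":0,"claw":0},{"delta_pos":[0,0,20],"turn":0,"claw":0},{"delta_pos":[0,0,10],"turn":0,"claw":0},{"delta_pos":[0,0,0],"turn":0,"claw":0},{"delta_pos":[0,0,0],"turn":0,"claw":0}]'

```text
time_s: 16.02
tcp_pos: [0.5544, 0.1785, 0.2146]
ee_rot: [[0.337, -0.942, 0.001], [-0.942, -0.337, 0.001], [-0.0, -0.001, -1.0]]
wrist_force: [-0.8, 0.0, -2.6]
gripper_width: 0.595
gripper_force: 30.0
```

```bash
python3 -c "
from h import *
togo(.5544,.1781)"
```

```text
tcp [0.5544 0.1785 0.2146] t 16.025 togo mm [ 0.4  0.1 -0. ] yaw of y -160.31 F [-0.8  0.  -2.6] q6 -14.1
```

Emit:
drive_tool --moves '[{"delta_pos":[1.3,0,15],"turn":0,"claw":0},{"delta_pos":[0,0,20],"turn":0,"claw":0},{"delta_pos":[0,0,15],"turn":0,"claw":0},{"delta_pos":[0,0,10],"turn":0,"claw":0},{"delta_pos":[0,0,8],"turn":0,"claw":0},{"delta_pos":[0,0,5],"turn":0,"claw":0},{"delta_pos":[0,0,0],"turn":0,"claw":0},{"delta_pos":[0,0,0],"turn":0,"claw":0}]'

```text
time_s: 17.02
tcp_pos: [0.5547, 0.1772, 0.1414]
ee_rot: [[0.337, -0.941, 0.001], [-0.941, -0.337, 0.0], [-0.0, -0.001, -1.0]]
wrist_force: [0.6, -1.1, -3.0]
gripper_width: 0.597
gripper_force: 30.0
```

Emit:
drive_tool --moves '[{"delta_pos":[-3,0,0],"turn":0,"claw":0},{"delta_pos":[-3,0,0],"turn":0,"claw":0},{"delta_pos":[-3,0,0],"turn":0,"claw":0},{"delta_pos":[-3,0,0],"turn":0,"claw":0},{"delta_pos":[-3,0,0],"turn":0,"claw":0},{"delta_pos":[-3,0,0],"turn":0,"claw":0},{"delta_pos":[-3,0,0],"turn":0,"claw":0},{"delta_pos":[-3,0,0.5],"turn":0,"claw":0},{"delta_pos":[-2.5,0,0.5],"turn":0,"claw":0},{"delta_pos":[0,0,0],"turn":0,"claw":0}]'

```text
time_s: 18.27
tcp_pos: [0.5452, 0.2023, 0.1399]
ee_rot: [[0.337, -0.941, -0.0], [-0.941, -0.337, 0.0], [-0.0, 0.0, -1.0]]
wrist_force: [0.1, -2.4, -3.5]
gripper_width: 0.595
gripper_force: 30.0
```

Emit:
drive_tool --moves '[{"delta_pos":[0,0,-12],"turn":0,"claw":0},{"delta_pos":[0,0,-25],"turn":0,"claw":0},{"delta_pos":[0,0,-35],"turn":0,"claw":0},{"delta_pos":[0,0,-35],"turn":0,"claw":0},{"delta_pos":[0,0,-28],"turn":0,"claw":0},{"delta_pos":[0,0,-12],"turn":0.12,"claw":0},{"delta_pos":[0,0,0],"turn":0.12,"claw":0},{"delta_pos":[0,0,0],"turn":0.121,"claw":0},{"delta_pos":[15,0.6,0],"turn":0,"claw":0},{"delta_pos":[30,1,0],"turn":0,"claw":0},{"delta_pos":[45,1,0],"turn":0,"claw":0},{"delta_pos":[50,1,0],"turn":0,"claw":0}]'

```text
time_s: 19.77
tcp_pos: [0.5391, 0.0608, 0.2876]
ee_rot: [[-0.014, -1.0, 0.001], [-1.0, 0.014, 0.001], [-0.001, -0.001, -1.0]]
wrist_force: [0.7, -0.3, -3.7]
gripper_width: 0.598
gripper_force: 30.0
```

Emit:
drive_tool --moves '[{"delta_pos":[50,1,0],"turn":0,"claw":0},{"delta_pos":[50,1,0],"turn":0,"claw":0},{"delta_pos":[40,1,0],"turn":0,"claw":0},{"delta_pos":[25,1,0],"turn":0,"claw":0},{"delta_pos":[13,1,0],"turn":0,"claw":0},{"delta_pos":[0,0,0],"turn":0,"claw":0},{"delta_pos":[0,0,0],"turn":0,"claw":0},{"delta_pos":[0,0,0],"turn":0,"claw":0}]'

```text
time_s: 20.78
tcp_pos: [0.5315, -0.1149, 0.287]
ee_rot: [[-0.015, -1.0, 0.0], [-1.0, 0.015, 0.0], [-0.0, -0.0, -1.0]]
wrist_force: [-0.2, -0.3, -4.1]
gripper_width: 0.599
gripper_force: 30.0
```

```bash
cat > look2.py <<'E'
from h import *
import sys
c=cap('side');P=c['P'];s=monitor.sense();t=s['tcp_pos']
print('tcp',t.round(4),'F',s['wrist_force'].round(1),'t',s['time_s'])
m=(abs(P[...,0]-(t[0]-.026))<.006)&(abs(P[...,1]-t[1])<.11)&(P[...,2]>.02)&(P[...,2]<t[2]+.03)
Q=P[m]+[0,.003,0]
for z in np.arange(.1,t[2]+.03,.01):
    q=np.sort(Q[abs(Q[:,2]-z)<.005][:,1])
    if len(q)>3:
        g=np.where(np.diff(q)>.006)[0]
        print(round(z,3),[f'{a[0]*1e3:.0f}..{a[-1]*1e3:.0f}' for a in np.split(q,g+1)])
cv2.imwrite(sys.argv[1],cv2.resize(c['color'][90:280,160:350],(600,600),interpolation=cv2.INTER_CUBIC)[...,::-1])
# tops of the row in the top view
c=cap('top');P=c['P'];m=(abs(P[...,2]-.143)<.008)&(abs(P[...,0]-.53)<.02)&(P[...,1]<-.05)&(P[...,1]>-.23)
hs=cv2.cvtColor(c['color'],cv2.COLOR_RGB2HSV)[...,0]
for n,k in(('o',hs<22),('b',hs>95)):
    q=np.sort(P[m&k][:,1]); 
    if len(q): print('top',n,[f'{a[0]*1e3:.0f}..{a[-1]*1e3:.0f}({len(a)})' for a in np.split(q,np.where(np.diff(q)>.004)[0]+1)])
E
python3 look2.py pics/s5.png; python3 -c "
from h import *
togo(.5304,-.116)"
```

```text
tcp [ 0.5315 -0.115   0.287 ] F [ 0.6 -0.9 -4.1] t 20.825
0.1 ['-215..-214', '-207..-207', '-200..-196', '-189..-184', '-178..-164', '-158..-158', '-146..-140', '-133..-93', '-86..-85']
0.11 ['-216..-156', '-146..-121', '-111..-95', '-87..-86']
0.12 ['-218..-200', '-194..-189', '-182..-164', '-156..-156', '-145..-132', '-124..-118', '-112..-111', '-105..-93', '-85..-84']
0.13 ['-217..-212', '-206..-155', '-144..-85']
0.14 ['-217..-154', '-147..-87']
0.19 ['-166..-151']
0.2 ['-176..-169', '-162..-146']
0.21 ['-173..-145', '-139..-139']
0.22 ['-171..-140']
0.23 ['-165..-145', '-139..-132']
0.24 ['-160..-132', '-126..-125']
0.25 ['-159..-126']
0.26 ['-153..-121']
0.27 ['-144..-113']
0.28 ['-142..-115']
0.29 ['-136..-131', '-125..-120']
0.3 ['-132..-119']
0.31 ['-129..-119']
top b ['-215..-215(1)']
tcp [ 0.5315 -0.1151  0.2869] t 20.875 togo mm [ 0.9  1.1 -0. ] yaw of y 179.1 F [-0.1  0.5 -2.7] q6 -5.8
```

The tilt is now about 23.5°, with the low corner 37 mm to the -y side of the TCP and 103 mm below it. The gap is unchanged. I lower it in near the left pack.

Emit:
drive_tool --moves '[{"delta_pos":[-2.7,1,8],"turn":0,"claw":0},{"delta_pos":[0,0,12],"turn":0,"claw":0},{"delta_pos":[0,0,10],"turn":0,"claw":0},{"delta_pos":[0,0,5],"turn":0,"claw":0},{"delta_pos":[0,0,3],"turn":0,"claw":0},{"delta_pos":[0,0,0],"turn":0,"claw":0},{"delta_pos":[0,0,0],"turn":0,"claw":0}]'

```text
time_s: 21.75
tcp_pos: [0.5307, -0.1131, 0.2494]
ee_rot: [[-0.017, -1.0, 0.001], [-1.0, 0.017, -0.0], [0.0, -0.001, -1.0]]
wrist_force: [-0.6, -0.0, -3.3]
gripper_width: 0.597
gripper_force: 30.0
```

Emit:
drive_tool --moves '[{"delta_pos":[0,0,1],"turn":0,"claw":0},{"delta_pos":[0,0,1],"turn":0,"claw":0},{"delta_pos":[0,0,0],"turn":0,"claw":0}]'

```text
time_s: 22.12
tcp_pos: [0.5304, -0.113, 0.2469]
ee_rot: [[-0.017, -1.0, -0.0], [-1.0, 0.017, 0.0], [-0.0, 0.0, -1.0]]
wrist_force: [-0.7, -0.5, -4.2]
gripper_width: 0.595
gripper_force: 30.0
```

Emit:
drive_tool --moves '[{"delta_pos":[0,0,0.7],"turn":0,"claw":0},{"delta_pos":[0,0,0.7],"turn":0,"claw":0},{"delta_pos":[0,0,0],"turn":0,"claw":0}]'

```text
time_s: 22.5
tcp_pos: [0.5304, -0.113, 0.2455]
ee_rot: [[-0.017, -1.0, -0.0], [-1.0, 0.017, -0.0], [0.0, 0.0, -1.0]]
wrist_force: [0.4, -0.3, -2.1]
gripper_width: 0.593
gripper_force: 30.0
```

Emit:
drive_tool --moves '[{"delta_pos":[0,0,0.7],"turn":0,"claw":0},{"delta_pos":[0,0,0.7],"turn":0,"claw":0},{"delta_pos":[0,0,0],"turn":0,"claw":0}]'

```text
time_s: 22.88
tcp_pos: [0.5306, -0.1131, 0.2447]
ee_rot: [[-0.017, -1.0, 0.001], [-1.0, 0.017, -0.0], [0.0, -0.001, -1.0]]
wrist_force: [-0.5, 0.7, -0.3]
gripper_width: 0.592
gripper_force: 30.0
```

Emit:
drive_tool --moves '[{"delta_pos":[0,0,0.6],"turn":0,"claw":0},{"delta_pos":[0,0,0.6],"turn":0,"claw":0},{"delta_pos":[0,0,0],"turn":0,"claw":0}]'

```text
time_s: 23.25
tcp_pos: [0.531, -0.1131, 0.2444]
ee_rot: [[-0.017, -1.0, 0.002], [-1.0, 0.017, -0.001], [0.001, -0.002, -1.0]]
wrist_force: [-0.8, 2.5, 6.2]
gripper_width: 0.593
gripper_force: 30.0
```

The contact is on the right pack's edge (the ratio of Fy to Fz fits the bottom slope), with the corner about 2.5 mm deep. I push toward +y, following the slope.

Emit:
drive_tool --moves '[{"delta_pos":[-1,0,0],"turn":0,"claw":0},{"delta_pos":[-1,0,0.2],"turn":0,"claw":0},{"delta_pos":[-1,0,0.4],"turn":0,"claw":0},{"delta_pos":[-1,0,0.4],"turn":0,"claw":0},{"delta_pos":[0,0,0],"turn":0,"claw":0}]'

```text
time_s: 23.88
tcp_pos: [0.5314, -0.1092, 0.2428]
ee_rot: [[-0.016, -1.0, 0.003], [-1.0, 0.016, -0.001], [0.001, -0.003, -1.0]]
wrist_force: [0.9, 1.1, 5.3]
gripper_width: 0.594
gripper_force: 30.0
```

Emit:
drive_tool --moves '[{"delta_pos":[-1,0,0.4],"turn":0,"claw":0},{"delta_pos":[-1,0,0.4],"turn":0,"claw":0},{"delta_pos":[-1,0,0.4],"turn":0,"claw":0},{"delta_pos":[0,0,0],"turn":0,"claw":0}]'

```text
time_s: 24.38
tcp_pos: [0.5314, -0.106, 0.2412]
ee_rot: [[-0.016, -1.0, 0.002], [-1.0, 0.016, -0.0], [0.0, -0.002, -1.0]]
wrist_force: [0.9, 1.0, 4.6]
gripper_width: 0.595
gripper_force: 30.0
```

```bash
python3 look2.py pics/s6.png
```

```text
tcp [ 0.5314 -0.106   0.2413] F [1.1 1.7 4.4] t 24.425
0.1 ['-212..-196', '-190..-157', '-143..-120', '-112..-84']
0.11 ['-211..-156', '-145..-120', '-113..-99', '-93..-85']
0.12 ['-213..-207', '-200..-188', '-181..-156', '-144..-92', '-85..-85']
0.13 ['-212..-212', '-206..-183', '-176..-156', '-145..-139', '-133..-119', '-113..-99', '-93..-87']
0.14 ['-213..-156', '-149..-87']
0.15 ['-175..-143', '-113..-113']
0.16 ['-170..-148', '-142..-141']
0.17 ['-164..-134']
0.18 ['-162..-153', '-147..-129']
0.19 ['-157..-123']
0.2 ['-150..-121', '-114..-114']
0.21 ['-148..-115']
0.22 ['-142..-106']
0.23 ['-136..-107']
0.24 ['-134..-110', '-92..-92']
0.25 ['-125..-110']
0.26 ['-120..-111']
0.27 ['-118..-110']
top o ['-204..-201(3)']
top b ['-215..-206(11)']
```

It is descending along the slope and the corner is now about 6 mm below the tops, so it is hooked. I continue.

Emit:
drive_tool --moves '[{"delta_pos":[-1.2,0,0.5],"turn":0,"claw":0},{"delta_pos":[-1.2,0,0.5],"turn":0,"claw":0},{"delta_pos":[-1.2,0,0.5],"turn":0,"claw":0},{"delta_pos":[-1.2,0,0.5],"turn":0,"claw":0},{"delta_pos":[-1.2,0,0.5],"turn":0,"claw":0},{"delta_pos":[0,0,0],"turn":0,"claw":0}]'

```text
time_s: 25.22
tcp_pos: [0.5305, -0.1, 0.2381]
ee_rot: [[-0.017, -1.0, -0.0], [-1.0, 0.017, 0.0], [-0.0, 0.0, -1.0]]
wrist_force: [0.5, 1.2, 5.0]
gripper_width: 0.596
gripper_force: 30.0
```

Emit:
drive_tool --moves '[{"delta_pos":[-1.2,0,0.5],"turn":0,"claw":0},{"delta_pos":[-1.2,0,0.5],"turn":0,"claw":0},{"delta_pos":[-1.2,0,0.5],"turn":0,"claw":0},{"delta_pos":[-1.2,0,0.5],"turn":0,"claw":0},{"delta_pos":[-1.2,0,0.5],"turn":0,"claw":0},{"delta_pos":[0,0,0],"turn":0,"claw":0}]'

```text
time_s: 25.98
tcp_pos: [0.5302, -0.0939, 0.235]
ee_rot: [[-0.017, -1.0, -0.002], [-1.0, 0.017, 0.0], [-0.0, 0.002, -1.0]]
wrist_force: [-0.1, 0.1, -0.4]
gripper_width: 0.599
gripper_force: 30.0
```

```bash
python3 look2.py pics/s7.png
```

```text
tcp [ 0.5302 -0.0939  0.2351] F [ 0.4  0.8 -0.6] t 26.025
0.1 ['-196..-183', '-177..-171', '-164..-158', '-138..-130', '-124..-99', '-93..-79']
0.11 ['-201..-156', '-137..-106', '-100..-92', '-84..-78']
0.12 ['-201..-201', '-193..-186', '-180..-169', '-163..-157', '-137..-129', '-123..-112', '-104..-78']
0.13 ['-200..-156', '-132..-100', '-93..-85', '-79..-79']
0.14 ['-200..-158', '-151..-139', '-131..-120', '-114..-74']
0.15 ['-199..-199', '-165..-132', '-123..-123']
0.16 ['-159..-151', '-144..-144', '-138..-126']
0.17 ['-153..-125', '-117..-116']
0.18 ['-148..-120', '-110..-110']
0.19 ['-145..-112']
0.2 ['-140..-108']
0.21 ['-133..-99']
0.22 ['-129..-93']
0.23 ['-122..-94']
0.24 ['-117..-99']
0.25 ['-111..-98']
0.26 ['-105..-99']
top o ['-205..-196(15)', '-184..-183(2)']
top b ['-215..-186(46)']
```

View pics/s7.png

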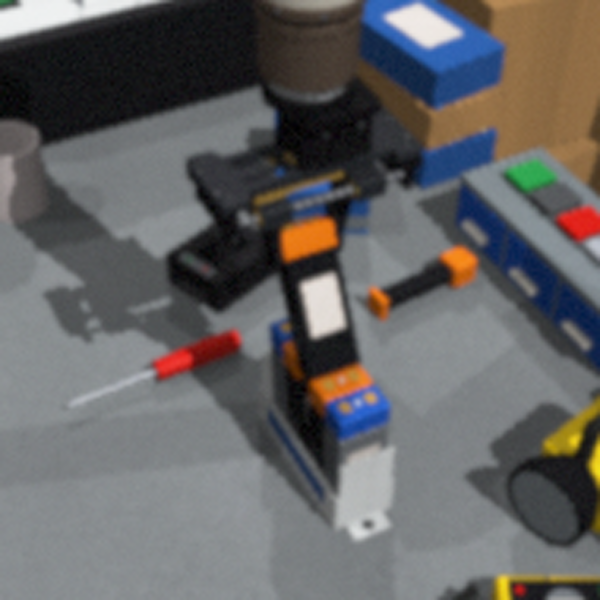

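The left pair has been pushed over, opening the tops to about -0.131 against -0.157 on the right. The pack's bottom is just entering between the two orange tops (crop (320,370)). Next I clear the right edge, then descend while bringing the tool back toward -y to bring it upright.

Emit:
drive_tool --moves '[{"delta_pos":[-1.2,0,0.8],"turn":0,"claw":0},{"delta_pos":[-1.2,0,0.8],"turn":0,"claw":0},{"delta_pos":[-0.6,0,1],"turn":0,"claw":0},{"delta_pos":[0,0,1],"turn":0,"claw":0},{"delta_pos":[0,0,1],"turn":0,"claw":0},{"delta_pos":[0,0,0],"turn":0,"claw":0}]'

```text
time_s: 26.82
tcp_pos: [0.5312, -0.091, 0.2316]
ee_rot: [[-0.017, -1.0, 0.001], [-1.0, 0.017, -0.0], [0.0, -0.001, -1.0]]
wrist_force: [0.1, 2.1, 3.2]
gripper_width: 0.593
gripper_force: 30.0
```

Emit:
drive_tool --moves '[{"delta_pos":[0.9,0,2],"turn":0,"claw":0},{"delta_pos":[0.9,0,2],"turn":0,"claw":0},{"delta_pos":[0.9,0,2],"turn":0,"claw":0},{"delta_pos":[0.9,0,2],"turn":0,"claw":0},{"delta_pos":[0,0,0],"turn":0,"claw":0}]'

```text
time_s: 27.45
tcp_pos: [0.5329, -0.0916, 0.2267]
ee_rot: [[-0.016, -1.0, 0.007], [-1.0, 0.016, 0.005], [-0.005, -0.007, -1.0]]
wrist_force: [-3.4, 15.1, 17.0]
gripper_width: 0.596
gripper_force: 30.0
```

```bash
python3 look2.py pics/s8.png
```

```text
tcp [ 0.5328 -0.0916  0.2267] F [-3.7 14.7 17.8] t 27.5
0.1 ['-197..-197', '-191..-189', '-183..-177', '-169..-164', '-139..-135', '-127..-126', '-119..-111', '-104..-101', '-94..-76']
0.11 ['-195..-163', '-137..-128', '-120..-80']
0.12 ['-194..-168', '-137..-132', '-126..-86', '-79..-78']
0.13 ['-192..-169', '-135..-118', '-111..-79']
0.14 ['-199..-164', '-154..-141', '-133..-75']
0.15 ['-198..-197', '-172..-131', '-106..-106', '-89..-89']
0.16 ['-163..-143', '-135..-135', '-129..-126']
0.17 ['-157..-135', '-129..-122', '-113..-113']
0.18 ['-148..-127', '-121..-116']
0.19 ['-143..-129', '-122..-107']
0.2 ['-136..-102']
0.21 ['-129..-116', '-110..-101', '-95..-94']
0.22 ['-122..-115', '-108..-100', '-94..-94']
0.23 ['-118..-92']
0.24 ['-110..-96']
0.25 ['-104..-95']
top o ['-215..-206(14)', '-194..-178(17)']
top b ['-224..-196(72)']
```

The bottom's rear edge still sits on the right pack's top (15 N sideways) and the pack has leaned further. A leaning pack needs 33–36 mm at the tops. I ease up and open the left pair further before going down.

Emit:
drive_tool --moves '[{"delta_pos":[-2,0,-1.5],"turn":0,"claw":0},{"delta_pos":[-1.5,0,-2],"turn":0,"claw":0},{"delta_pos":[-1.2,0,-1],"turn":0,"claw":0},{"delta_pos":[-1.2,0,0],"turn":0,"claw":0},{"delta_pos":[0,0,0],"turn":0,"claw":0}]'

```text
time_s: 28.18
tcp_pos: [0.53, -0.089, 0.2265]
ee_rot: [[-0.018, -1.0, -0.003], [-1.0, 0.018, 0.0], [0.0, 0.003, -1.0]]
wrist_force: [0.3, 0.2, -1.5]
gripper_width: 0.595
gripper_force: 29.9
```

Emit:
drive_tool --moves '[{"delta_pos":[-1.2,0,0],"turn":0,"claw":0},{"delta_pos":[-1.2,0,0],"turn":0,"claw":0},{"delta_pos":[-1.2,0,0],"turn":0,"claw":0},{"delta_pos":[-1.2,0,0],"turn":0,"claw":0},{"delta_pos":[0,0,0],"turn":0,"claw":0}]'

```text
time_s: 28.8
tcp_pos: [0.5308, -0.084, 0.2275]
ee_rot: [[-0.017, -1.0, -0.0], [-1.0, 0.017, -0.0], [0.0, 0.0, -1.0]]
wrist_force: [-0.2, -0.7, -2.6]
gripper_width: 0.599
gripper_force: 29.9
```

```bash
python3 look2.py pics/s9.png
```

```text
tcp [ 0.5308 -0.084   0.2275] F [-0.2  0.3 -2.4] t 28.85
0.1 ['-191..-189', '-182..-157', '-135..-127', '-120..-114', '-108..-93', '-86..-80']
0.11 ['-189..-188', '-182..-182', '-175..-155', '-133..-127', '-120..-93', '-87..-80', '-72..-71']
0.12 ['-188..-188', '-181..-157', '-131..-104', '-98..-79', '-71..-71']
0.13 ['-188..-164', '-158..-155', '-127..-113', '-104..-73']
0.14 ['-190..-154', '-148..-143', '-135..-134', '-126..-86', '-80..-70']
0.15 ['-176..-176', '-159..-129', '-94..-91']
0.16 ['-155..-136', '-129..-127', '-121..-120']
0.17 ['-150..-128', '-122..-115']
0.18 ['-146..-106']
0.19 ['-136..-113', '-107..-99']
0.2 ['-128..-94']
0.21 ['-125..-87']
0.22 ['-117..-94', '-87..-86']
0.23 ['-107..-88']
0.24 ['-104..-91']
0.25 ['-96..-88']
top o ['-205..-196(17)', '-183..-167(26)']
top b ['-216..-186(110)']
```

View pics/s9.png

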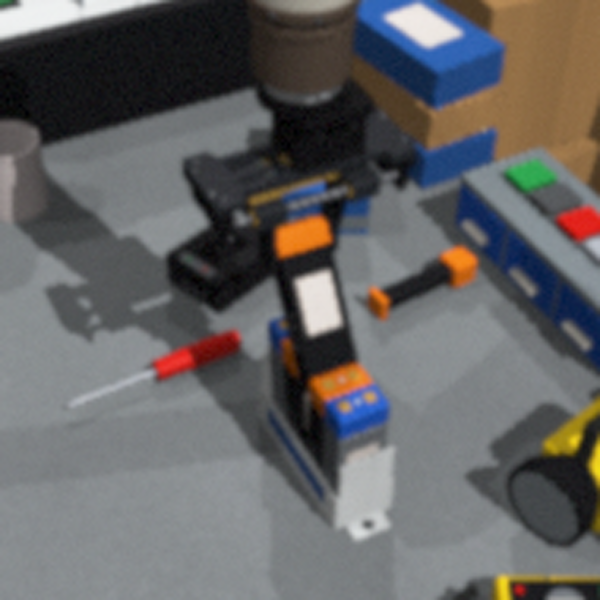

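The right pair is upright again, the left pair leans on its own at about 15°, and the pack leans about 31° (crop (315,300)). The opening at the tops is about 29 mm, so less lean will fit. I right the pack partly against the outside of the fixed +y end plate.

Emit:
drive_tool --moves '[{"delta_pos":[0,0,-8],"turn":0,"claw":0},{"delta_pos":[0,0,-20],"turn":0,"claw":0},{"delta_pos":[0,0,-22],"turn":0,"claw":0},{"delta_pos":[-20,0,0],"turn":0,"claw":0},{"delta_pos":[-35,0,0],"turn":0,"claw":0},{"delta_pos":[-35,0,0],"turn":0,"claw":0},{"delta_pos":[-20,0,0],"turn":0,"claw":0},{"delta_pos":[0,0,0],"turn":0,"claw":0},{"delta_pos":[0,0,0],"turn":0,"claw":0}]'

```text
time_s: 30.02
tcp_pos: [0.5328, 0.0256, 0.2778]
ee_rot: [[-0.017, -1.0, -0.0], [-1.0, 0.017, -0.0], [0.0, 0.0, -1.0]]
wrist_force: [-0.2, 0.2, -2.7]
gripper_width: 0.597
gripper_force: 30.0
```

```bash
sed -i 's/<.11)/<.26)/' look2.py; python3 look2.py pics/s10.png
```

```text
tcp [0.5327 0.0253 0.2777] F [ 0.6 -0.3 -3.2] t 30.075
0.1 ['-216..-190', '-184..-156', '-145..-117', '-110..-93', '-86..-85']
0.11 ['-216..-156', '-144..-118', '-111..-86']
0.12 ['-215..-187', '-181..-175', '-169..-157', '-144..-132', '-124..-117', '-109..-98', '-89..-84']
0.13 ['-215..-170', '-164..-157', '-145..-126', '-119..-118', '-109..-85']
0.14 ['-217..-155', '-144..-117', '-111..-82']
0.15 ['-209..-209', '-176..-176', '-128..-128', '-109..-100', '-90..-90']
0.19 ['-37..-24']
0.2 ['-49..-18', '-11..-11']
0.21 ['-49..-27', '-21..-21', '-13..-13']
0.22 ['-38..-22', '-15..-6', '3..3']
0.23 ['-32..-8', '-0..-0']
0.24 ['-26..8']
0.25 ['-18..16']
0.26 ['-11..13', '20..21']
0.27 ['-4..28']
0.28 ['1..23']
0.29 ['2..19', '38..38']
0.3 ['14..20']
top o ['-205..-196(28)', '-184..-156(165)', '-150..-121(167)', '-102..-93(23)']
top b ['-216..-186(152)', '-115..-86(151)']
```

The row fell back upright, since it only tips past about 12° and stays there from about 15°. The pack's lean is now about 33°, which gives a deep hook. So I hook again and push the left pair all the way over until it rests on its end plate, then right the pack and insert it.

Emit:
drive_tool --moves '[{"delta_pos":[20,2,0],"turn":0,"claw":0},{"delta_pos":[40,2,0],"turn":0,"claw":0},{"delta_pos":[38,0,0],"turn":0,"claw":0},{"delta_pos":[20,0,10],"turn":0,"claw":0},{"delta_pos":[0,0,14],"turn":0,"claw":0},{"delta_pos":[0,0,8],"turn":0,"claw":0},{"delta_pos":[0,0,0],"turn":0,"claw":0},{"delta_pos":[0,0,0],"turn":0,"claw":0}]'

```text
time_s: 31.12
tcp_pos: [0.5272, -0.0914, 0.2461]
ee_rot: [[-0.016, -1.0, 0.001], [-1.0, 0.016, -0.0], [0.0, -0.001, -1.0]]
wrist_force: [0.3, -0.3, -3.4]
gripper_width: 0.594
gripper_force: 30.0
```

Emit:
drive_tool --moves '[{"delta_pos":[0,0,3],"turn":0,"claw":0},{"delta_pos":[0,0,3],"turn":0,"claw":0},{"delta_pos":[0,0,2],"turn":0,"claw":0},{"delta_pos":[0,0,1],"turn":0,"claw":0},{"delta_pos":[0,0,0],"turn":0,"claw":0}]'

```text
time_s: 31.75
tcp_pos: [0.5271, -0.092, 0.2373]
ee_rot: [[-0.017, -1.0, 0.001], [-1.0, 0.017, -0.0], [0.0, -0.001, -1.0]]
wrist_force: [-0.2, -0.4, 2.2]
gripper_width: 0.594
gripper_force: 30.0
```

Emit:
drive_tool --moves '[{"delta_pos":[0,-3.3,-2],"turn":0,"claw":0},{"delta_pos":[2,0,0],"turn":0,"claw":0},{"delta_pos":[0,0,1],"turn":0,"claw":0},{"delta_pos":[0,0,1],"turn":0,"claw":0},{"delta_pos":[0,0,0.8],"turn":0,"claw":0},{"delta_pos":[0,0,0],"turn":0,"claw":0}]'

```text
time_s: 32.5
tcp_pos: [0.53, -0.0939, 0.2357]
ee_rot: [[-0.017, -1.0, -0.0], [-1.0, 0.017, 0.0], [-0.0, 0.0, -1.0]]
wrist_force: [-0.2, 0.5, -3.6]
gripper_width: 0.597
gripper_force: 30.0
```

Emit:
drive_tool --moves '[{"delta_pos":[-1,0,0.4],"turn":0,"claw":0},{"delta_pos":[-1,0,0.6],"turn":0,"claw":0},{"delta_pos":[-1,0,0.6],"turn":0,"claw":0},{"delta_pos":[-1,0,0.6],"turn":0,"claw":0},{"delta_pos":[0,0,0],"turn":0,"claw":0}]'

```text
time_s: 33.12
tcp_pos: [0.5302, -0.0899, 0.2337]
ee_rot: [[-0.017, -1.0, 0.0], [-1.0, 0.017, -0.0], [0.0, -0.0, -1.0]]
wrist_force: [-0.5, -0.7, -2.4]
gripper_width: 0.593
gripper_force: 30.0
```

The corner is now freely inside the gap, below the tops. I push the left pair over.

Emit:
drive_tool --moves '[{"delta_pos":[-1.2,0,0.6],"turn":0,"claw":0},{"delta_pos":[-1.2,0,0.6],"turn":0,"claw":0},{"delta_pos":[-1.5,0,0.6],"turn":0,"claw":0},{"delta_pos":[-2,0,0.5],"turn":0,"claw":0},{"delta_pos":[-2,0,0.5],"turn":0,"claw":0},{"delta_pos":[-2,0,0],"turn":0,"claw":0},{"delta_pos":[-2,0,0],"turn":0,"claw":0},{"delta_pos":[-2,0,0],"turn":0,"claw":0},{"delta_pos":[-2,0,0],"turn":0,"claw":0},{"delta_pos":[-2,0,0],"turn":0,"claw":0},{"delta_pos":[-2,0,0],"turn":0,"claw":0}]'

```text
time_s: 34.5
tcp_pos: [0.5304, -0.0699, 0.2308]
ee_rot: [[-0.017, -1.0, -0.0], [-1.0, 0.017, 0.0], [-0.0, 0.0, -1.0]]
wrist_force: [-0.3, 0.4, -3.3]
gripper_width: 0.591
gripper_force: 30.0
```

Emit:
drive_tool --moves '[{"delta_pos":[-2,0,0],"turn":0,"claw":0},{"delta_pos":[-2,0,0],"turn":0,"claw":0},{"delta_pos":[-2,0,0],"turn":0,"claw":0},{"delta_pos":[-2,0,0],"turn":0,"claw":0},{"delta_pos":[-2,0,0],"turn":0,"claw":0},{"delta_pos":[0,0,0],"turn":0,"claw":0}]'

```text
time_s: 35.25
tcp_pos: [0.5307, -0.0599, 0.2309]
ee_rot: [[-0.017, -1.0, 0.0], [-1.0, 0.017, 0.0], [-0.0, -0.0, -1.0]]
wrist_force: [0.4, -0.0, -3.2]
gripper_width: 0.598
gripper_force: 30.0
```

```bash
python3 look2.py pics/s11.png
```

```text
tcp [ 0.5307 -0.06    0.2309] F [ 1.2  0.1 -3.1] t 35.3
0.1 ['-215..-189', '-182..-158', '-119..-92', '-86..-73', '-66..-64']
0.11 ['-215..-157', '-117..-107', '-100..-56']
0.12 ['-215..-170', '-163..-157', '-117..-106', '-99..-97', '-90..-79', '-71..-65', '-59..-59', '-50..-50']
0.13 ['-215..-195', '-188..-181', '-175..-158', '-112..-50']
0.14 ['-216..-155', '-120..-115', '-105..-104', '-98..-59', '-51..-50']
0.15 ['-209..-205', '-135..-134', '-127..-114', '-108..-108']
0.16 ['-139..-102']
0.17 ['-130..-92']
0.18 ['-123..-94', '-88..-85']
0.19 ['-117..-80']
0.2 ['-111..-74']
0.21 ['-104..-81', '-75..-68', '-60..-60']
0.22 ['-98..-60']
0.23 ['-90..-74', '-68..-66']
0.24 ['-82..-65']
0.25 ['-77..-64']
0.26 ['-69..-63']
top o ['-205..-197(28)', '-184..-156(147)']
top b ['-216..-186(150)']
```

The left pair now rests at 15° on the end plate and the opening at the tops is about 46 mm. I lower the pack in with the bottom's -y edge just inside the right pack's face, then move the tool toward -y to right it against that face.

Emit:
drive_tool --moves '[{"delta_pos":[2.5,0,3],"turn":0,"claw":0},{"delta_pos":[2.5,0,3],"turn":0,"claw":0},{"delta_pos":[2.5,0,3],"turn":0,"claw":0},{"delta_pos":[2,0,3],"turn":0,"claw":0},{"delta_pos":[0,0,2],"turn":0,"claw":0},{"delta_pos":[0,0,2],"turn":0,"claw":0},{"delta_pos":[0,0,0],"turn":0,"claw":0}]'

```text
time_s: 36.22
tcp_pos: [0.5304, -0.0696, 0.2147]
ee_rot: [[-0.017, -1.0, -0.0], [-1.0, 0.017, -0.0], [0.0, 0.0, -1.0]]
wrist_force: [0.7, -0.8, -3.3]
gripper_width: 0.592
gripper_force: 30.0
```

Emit:
drive_tool --moves '[{"delta_pos":[2,0,1],"turn":0,"claw":0},{"delta_pos":[2,0,1],"turn":0,"claw":0},{"delta_pos":[2,0,0],"turn":0,"claw":0},{"delta_pos":[2,0,0],"turn":0,"claw":0},{"delta_pos":[2,0,0],"turn":0,"claw":0},{"delta_pos":[0,0,0],"turn":0,"claw":0}]'

```text
time_s: 36.98
tcp_pos: [0.5304, -0.0796, 0.2129]
ee_rot: [[-0.017, -1.0, 0.0], [-1.0, 0.017, 0.0], [-0.0, -0.0, -1.0]]
wrist_force: [-0.0, 0.9, -2.1]
gripper_width: 0.597
gripper_force: 30.0
```

```bash
python3 look2.py pics/s12.png
```

```text
tcp [ 0.5304 -0.0796  0.2129] F [-0.4  1.2 -3.3] t 37.025
0.1 ['-218..-171', '-165..-164', '-118..-80', '-73..-72', '-65..-65', '-57..-57']
0.11 ['-218..-195', '-187..-183', '-177..-177', '-170..-164', '-118..-91', '-83..-57']
0.12 ['-219..-207', '-201..-161', '-113..-101', '-93..-86', '-80..-58']
0.13 ['-219..-201', '-191..-162', '-152..-135', '-127..-127', '-114..-105', '-99..-99', '-91..-86', '-79..-50']
0.14 ['-218..-147', '-139..-121', '-109..-66', '-59..-51']
0.15 ['-210..-210', '-196..-193', '-166..-166', '-151..-122', '-103..-103', '-64..-64']
0.16 ['-147..-114', '-108..-108']
0.17 ['-139..-107', '-100..-98']
0.18 ['-130..-102', '-94..-93']
0.19 ['-125..-113', '-106..-88']
0.2 ['-117..-101', '-95..-83']
0.21 ['-108..-82']
0.22 ['-102..-84']
0.23 ['-97..-85']
0.24 ['-90..-85']
top o ['-210..-201(27)', '-189..-158(61)']
top b ['-222..-191(142)']
```

View pics/s12.png

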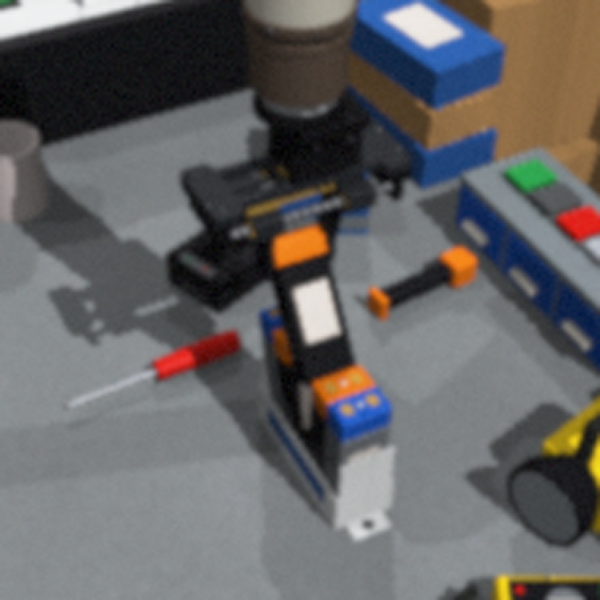

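The pack is between the two orange packs (crop (320,330)) and the right pair has slid to its end. I continue righting it.

Emit:
drive_tool --moves '[{"delta_pos":[2.5,0,0],"turn":0,"claw":0},{"delta_pos":[2.5,0,0],"turn":0,"claw":0},{"delta_pos":[2.5,0,0],"turn":0,"claw":0},{"delta_pos":[2.5,0,0],"turn":0,"claw":0},{"delta_pos":[2.5,0,0],"turn":0,"claw":0},{"delta_pos":[2.5,0,0],"turn":0,"claw":0},{"delta_pos":[0,0,0],"turn":0,"claw":0}]'

```text
time_s: 37.95
tcp_pos: [0.53, -0.0948, 0.2128]
ee_rot: [[-0.017, -1.0, -0.0], [-1.0, 0.017, -0.0], [0.0, 0.0, -1.0]]
wrist_force: [0.9, 1.6, -1.8]
gripper_width: 0.591
gripper_force: 30.0
```

Emit:
drive_tool --moves '[{"delta_pos":[2.5,0,0],"turn":0,"claw":0},{"delta_pos":[2.5,0,0],"turn":0,"claw":0},{"delta_pos":[2.5,0,0],"turn":0,"claw":0},{"delta_pos":[2.5,0,0],"turn":0,"claw":0},{"delta_pos":[2.5,0,0],"turn":0,"claw":0},{"delta_pos":[2.5,0,0],"turn":0,"claw":0},{"delta_pos":[0,0,0],"turn":0,"claw":0}]'

```text
time_s: 38.83
tcp_pos: [0.5297, -0.1098, 0.2128]
ee_rot: [[-0.017, -1.0, -0.0], [-1.0, 0.017, -0.0], [0.0, 0.0, -1.0]]
wrist_force: [0.0, 1.6, -3.2]
gripper_width: 0.595
gripper_force: 30.0
```

```bash
python3 look2.py pics/s13.png
```

```text
tcp [ 0.5297 -0.1098  0.2128] F [-0.2  1.7 -3.6] t 38.875
0.1 ['-219..-196', '-190..-162', '-120..-100', '-94..-65', '-57..-57']
0.11 ['-222..-196', '-189..-164', '-141..-141', '-134..-134', '-116..-99', '-92..-55']
0.12 ['-221..-206', '-199..-133', '-117..-113', '-105..-99', '-93..-84', '-77..-71', '-65..-59']
0.13 ['-224..-200', '-192..-175', '-169..-168', '-159..-127', '-113..-97', '-91..-78', '-72..-52']
0.14 ['-224..-168', '-154..-128', '-108..-50']
0.15 ['-219..-219', '-204..-204', '-184..-184', '-171..-166', '-153..-121']
0.16 ['-148..-120']
0.17 ['-144..-134', '-127..-114']
0.18 ['-142..-113', '-105..-105']
0.19 ['-137..-107']
0.2 ['-131..-126', '-119..-107']
0.21 ['-131..-112']
0.22 ['-125..-114']
0.23 ['-123..-115']
0.24 ['-118..-115']
top o ['-212..-209(4)']
top b ['-224..-214(11)', '-206..-201(3)']
```

The lean is down to about 20° with a gentle 2 N. I continue, now descending too.

Emit:
drive_tool --moves '[{"delta_pos":[2.5,0,1],"turn":0,"claw":0},{"delta_pos":[2.5,0,1],"turn":0,"claw":0},{"delta_pos":[2.5,0,1],"turn":0,"claw":0},{"delta_pos":[2.5,0,1],"turn":0,"claw":0},{"delta_pos":[2.5,0,1],"turn":0,"claw":0},{"delta_pos":[2.5,0,1],"turn":0,"claw":0},{"delta_pos":[1.5,0,2],"turn":0,"claw":0},{"delta_pos":[0,0,2],"turn":0,"claw":0},{"delta_pos":[0,0,2],"turn":0,"claw":0},{"delta_pos":[0,0,0],"turn":0,"claw":0}]'

```text
time_s: 40.17
tcp_pos: [0.5294, -0.126, 0.2005]
ee_rot: [[-0.017, -1.0, -0.001], [-1.0, 0.017, -0.0], [0.0, 0.001, -1.0]]
wrist_force: [0.5, 1.4, -3.9]
gripper_width: 0.591
gripper_force: 30.0
```

```bash
python3 look2.py pics/s14.png
```

```text
tcp [ 0.5293 -0.126   0.2006] F [-0.4  2.3 -3.4] t 40.225
0.1 ['-221..-184', '-177..-154', '-148..-135', '-118..-113', '-106..-102', '-95..-78', '-72..-64']
0.11 ['-221..-165', '-158..-136', '-127..-127', '-117..-73', '-65..-54']
0.12 ['-223..-207', '-201..-164', '-158..-147', '-140..-127', '-114..-110', '-103..-99', '-92..-87', '-80..-66', '-58..-57', '-50..-50']
0.13 ['-224..-200', '-193..-171', '-154..-127', '-113..-87', '-79..-57', '-50..-50']
0.14 ['-223..-165', '-154..-132', '-125..-125', '-108..-99', '-92..-58', '-52..-50']
0.15 ['-210..-204', '-184..-184', '-171..-171', '-151..-126', '-118..-118', '-103..-103', '-80..-75']
0.16 ['-149..-141', '-133..-121']
0.17 ['-147..-120']
0.18 ['-146..-120']
0.19 ['-143..-138', '-132..-127']
0.2 ['-143..-131']
0.21 ['-141..-132']
0.22 ['-137..-132']
0.23 ['-135..-132']
```

The lean is now about 10.7° with everything fitting. I descend while finishing the righting.

Emit:
drive_tool --moves '[{"delta_pos":[0.8,0,2.5],"turn":0,"claw":0},{"delta_pos":[0.8,0,2.5],"turn":0,"claw":0},{"delta_pos":[0.8,0,2.5],"turn":0,"claw":0},{"delta_pos":[0.8,0,2.5],"turn":0,"claw":0},{"delta_pos":[0.8,0,2.5],"turn":0,"claw":0},{"delta_pos":[0.8,0,2.5],"turn":0,"claw":0},{"delta_pos":[0.8,0,2.5],"turn":0,"claw":0},{"delta_pos":[0.8,0,2.5],"turn":0,"claw":0},{"delta_pos":[0,0,0],"turn":0,"claw":0}]'

```text
time_s: 41.4
tcp_pos: [0.5292, -0.1325, 0.1805]
ee_rot: [[-0.017, -1.0, -0.001], [-1.0, 0.017, -0.0], [0.0, 0.001, -1.0]]
wrist_force: [-0.6, 1.9, -3.5]
gripper_width: 0.596
gripper_force: 30.0
```

Emit:
drive_tool --moves '[{"delta_pos":[0.8,0,2.5],"turn":0,"claw":0},{"delta_pos":[0.8,0,2.5],"turn":0,"claw":0},{"delta_pos":[0.8,0,2.5],"turn":0,"claw":0},{"delta_pos":[0.8,0,2.5],"turn":0,"claw":0},{"delta_pos":[0.8,0,2.5],"turn":0,"claw":0},{"delta_pos":[0.8,0,2.5],"turn":0,"claw":0},{"delta_pos":[0,0,0],"turn":0,"claw":0}]'

```text
time_s: 42.28
tcp_pos: [0.5301, -0.1374, 0.1663]
ee_rot: [[-0.017, -1.0, 0.002], [-1.0, 0.017, -0.0], [0.0, -0.002, -1.0]]
wrist_force: [1.1, 2.0, 3.1]
gripper_width: 0.592
gripper_force: 30.0
```

```bash
python3 look2.py pics/s15.png
```

```text
tcp [ 0.5301 -0.1374  0.1663] F [1.2 1.4 2.6] t 42.325
0.1 ['-222..-214', '-207..-202', '-195..-134', '-119..-107', '-100..-100', '-92..-65']
0.11 ['-221..-125', '-114..-57']
0.12 ['-221..-217', '-209..-194', '-188..-175', '-168..-164', '-154..-125', '-117..-86', '-80..-80', '-70..-63']
0.13 ['-220..-194', '-188..-170', '-164..-162', '-154..-140', '-133..-125', '-113..-72', '-65..-65']
0.14 ['-220..-126', '-111..-67']
0.15 ['-190..-190', '-152..-145', '-138..-137', '-127..-127', '-99..-99']
0.16 ['-151..-139']
0.17 ['-150..-145']
0.18 ['-148..-144']
0.19 ['-148..-143']
```

The low corner has begun wedging the leaning left pair outward (about 6 N). I continue slowly.

Emit:
drive_tool --moves '[{"delta_pos":[0.2,0,1.5],"turn":0,"claw":0},{"delta_pos":[0.2,0,1.5],"turn":0,"claw":0},{"delta_pos":[0.2,0,1.5],"turn":0,"claw":0},{"delta_pos":[0,0,0],"turn":0,"claw":0}]'

```text
time_s: 42.88
tcp_pos: [0.529, -0.1377, 0.1607]
ee_rot: [[-0.017, -1.0, -0.001], [-1.0, 0.017, 0.0], [-0.0, 0.001, -1.0]]
wrist_force: [1.0, 2.0, 0.6]
gripper_width: 0.592
gripper_force: 30.0
```

Emit:
drive_tool --moves '[{"delta_pos":[0.2,0,1.5],"turn":0,"claw":0},{"delta_pos":[0.2,0,1.5],"turn":0,"claw":0},{"delta_pos":[0.2,0,1.5],"turn":0,"claw":0},{"delta_pos":[0,0,0],"turn":0,"claw":0}]'

```text
time_s: 43.38
tcp_pos: [0.5288, -0.1385, 0.1563]
ee_rot: [[-0.017, -1.0, -0.001], [-1.0, 0.017, 0.0], [-0.0, 0.001, -1.0]]
wrist_force: [0.5, 2.4, -0.7]
gripper_width: 0.596
gripper_force: 30.0
```

Emit:
drive_tool --moves '[{"delta_pos":[0.2,0,2],"turn":0,"claw":0},{"delta_pos":[0.2,0,2],"turn":0,"claw":0},{"delta_pos":[0.2,0,2],"turn":0,"claw":0},{"delta_pos":[0.2,0,2],"turn":0,"claw":0},{"delta_pos":[0.2,0,2],"turn":0,"claw":0},{"delta_pos":[0,0,0],"turn":0,"claw":0}]'

```text
time_s: 44.12
tcp_pos: [0.5292, -0.1395, 0.1463]
ee_rot: [[-0.017, -1.0, -0.0], [-1.0, 0.017, 0.0], [-0.0, 0.0, -1.0]]
wrist_force: [1.3, 2.4, -2.4]
gripper_width: 0.597
gripper_force: 30.0
```

Emit:
drive_tool --moves '[{"delta_pos":[0.2,0,2],"turn":0,"claw":0},{"delta_pos":[0.2,0,2],"turn":0,"claw":0},{"delta_pos":[0.2,0,2],"turn":0,"claw":0},{"delta_pos":[0.2,0,2],"turn":0,"claw":0},{"delta_pos":[0.2,0,2],"turn":0,"claw":0},{"delta_pos":[0,0,0],"turn":0,"claw":0}]'

```text
time_s: 44.88
tcp_pos: [0.5292, -0.1404, 0.1364]
ee_rot: [[-0.017, -1.0, -0.0], [-1.0, 0.017, 0.0], [-0.0, 0.0, -1.0]]
wrist_force: [1.0, 2.3, -3.6]
gripper_width: 0.589
gripper_force: 30.0
```

```bash
python3 look2.py pics/s16.png
```

```text
tcp [ 0.5292 -0.1404  0.1364] F [ 1.2  1.1 -3.9] t 44.925
0.1 ['-220..-164', '-154..-128', '-120..-86', '-78..-65']
0.11 ['-220..-164', '-155..-148', '-142..-127', '-115..-107', '-100..-99', '-92..-78', '-61..-61']
0.12 ['-219..-169', '-163..-162', '-152..-141', '-135..-135', '-108..-99', '-92..-92', '-85..-82', '-71..-71']
0.13 ['-220..-176', '-169..-163', '-153..-142', '-108..-96', '-80..-80']
0.14 ['-221..-161', '-152..-146', '-101..-101']
0.15 ['-153..-146']
0.16 ['-151..-146']
```

Emit:
drive_tool --moves '[{"delta_pos":[0.2,0,2],"turn":0,"claw":0},{"delta_pos":[0.2,0,2],"turn":0,"claw":0},{"delta_pos":[0.2,0,2],"turn":0,"claw":0},{"delta_pos":[0.2,0,2],"turn":0,"claw":0},{"delta_pos":[0.2,0,2],"turn":0,"claw":0},{"delta_pos":[0.2,0,2],"turn":0,"claw":0},{"delta_pos":[0.2,0,2],"turn":0,"claw":0},{"delta_pos":[0,0,2],"turn":0,"claw":0},{"delta_pos":[0,0,2],"turn":0,"claw":0},{"delta_pos":[0,0,0],"turn":0,"claw":0}]'

```text
time_s: 46.22
tcp_pos: [0.5292, -0.1418, 0.1184]
ee_rot: [[-0.017, -1.0, -0.0], [-1.0, 0.017, 0.0], [-0.0, 0.0, -1.0]]
wrist_force: [1.0, 0.6, -4.6]
gripper_width: 0.595
gripper_force: 30.0
```

Emit:
drive_tool --moves '[{"delta_pos":[0,0,1.5],"turn":0,"claw":0},{"delta_pos":[0,0,1.5],"turn":0,"claw":0},{"delta_pos":[0,0,1],"turn":0,"claw":0},{"delta_pos":[0,0,1],"turn":0,"claw":0},{"delta_pos":[0,0,0],"turn":0,"claw":0}]'

```text
time_s: 46.85
tcp_pos: [0.5293, -0.1418, 0.1137]
ee_rot: [[-0.017, -1.0, -0.0], [-1.0, 0.017, 0.0], [-0.0, 0.0, -1.0]]
wrist_force: [0.7, 0.4, -2.6]
gripper_width: 0.596
gripper_force: 30.0
```

```bash
python3 look2.py pics/s17.png
```

```text
tcp [ 0.5292 -0.1419  0.1137] F [ 0.4  0.8 -3.2] t 46.9
0.1 ['-220..-213', '-207..-195', '-189..-163', '-155..-140', '-108..-99', '-93..-92', '-78..-78', '-71..-71']
0.11 ['-221..-195', '-188..-164', '-155..-147', '-101..-100', '-86..-86']
0.12 ['-220..-205', '-199..-195', '-187..-181', '-174..-162', '-154..-147']
0.13 ['-221..-163', '-153..-148']
0.14 ['-221..-199', '-192..-162', '-152..-149']
```

Emit:
drive_tool --moves '[{"delta_pos":[0.8,0,0.7],"turn":0,"claw":0},{"delta_pos":[0.8,0,0.7],"turn":0,"claw":0},{"delta_pos":[0.8,0,0.7],"turn":0,"claw":0},{"delta_pos":[0.8,0,0.7],"turn":0,"claw":0},{"delta_pos":[0,0,0],"turn":0,"claw":0}]'

```text
time_s: 47.58
tcp_pos: [0.5292, -0.1454, 0.1115]
ee_rot: [[-0.017, -1.0, 0.0], [-1.0, 0.017, -0.0], [0.0, -0.0, -1.0]]
wrist_force: [-1.4, -0.4, 1.1]
gripper_width: 0.595
gripper_force: 30.0
```

```bash
cat > look3.py <<'E'
from h import *
s=monitor.sense();print(s['tcp_pos'].round(4),s['wrist_force'].round(1),s['time_s'])
c=cap('side');P=c['P']+[0,.003,0]
# all points in the tray volume, -x faces, by height; gaps and median colour
m=(P[...,0]>.495)&(P[...,0]<.515)&(P[...,1]<-.04)&(P[...,1]>-.23)
for z in(.055,.065,.075,.085,.095,.105,.115,.125,.135):
    k=m&(abs(P[...,2]-z)<.005);q=np.sort(P[k][:,1]);print(z,[f'{a[0]*1e3:.0f}..{a[-1]*1e3:.0f}' for a in np.split(q,np.where(np.diff(q)>.004)[0]+1)])
c=cap('top');P=c['P'];hsv=cv2.cvtColor(c['color'],cv2.COLOR_RGB2HSV)
m=(P[...,2]>.115)&(P[...,2]<.165)&(abs(P[...,0]-.53)<.03)&(P[...,1]<-.03)&(P[...,1]>-.23)&(hsv[...,1]>110)
for n,k in(('o',hsv[...,0]<22),('b',hsv[...,0]>95)):
    N,l,st,ce=cv2.connectedComponentsWithStats((m&k).astype(np.uint8),connectivity=4)
    for i in range(1,N):
        p=P[l==i]
        if len(p)>10:print('top',n,len(p),'y',p[:,1].min().round(3),p[:,1].max().round(3),'x',np.median(p[:,0]).round(3),'z',np.percentile(p[:,2],[5,50,95]).round(3),'slope dz/dy',np.polyfit(p[:,1],p[:,2],1)[0].round(2))
E
python3 look3.py
```

```text
[ 0.5292 -0.1454  0.1115] [-1.4 -0.4  1.1] 47.575
0.055 ['-224..-217', '-213..-175', '-169..-167', '-158..-150', '-143..-139', '-135..-135', '-127..-122', '-116..-113', '-109..-100', '-96..-94', '-90..-90', '-85..-79', '-74..-74', '-69..-69']
0.065 ['-224..-222', '-217..-211', '-205..-203', '-198..-197', '-193..-185', '-181..-172', '-168..-167', '-159..-136', '-128..-122', '-113..-113', '-108..-107', '-100..-100', '-96..-93', '-86..-86', '-81..-75', '-68..-68']
0.075 ['-225..-216', '-210..-208', '-203..-202', '-197..-197', '-190..-185', '-178..-178', '-173..-171', '-166..-165', '-159..-149', '-143..-142', '-136..-134', '-127..-121', '-116..-108', '-101..-92', '-87..-87', '-80..-78', '-73..-73']
0.085 ['-223..-210', '-205..-203', '-196..-195', '-188..-178', '-171..-171', '-165..-165', '-158..-154', '-148..-148', '-143..-142', '-136..-136', '-128..-128', '-121..-120', '-115..-113', '-107..-101', '-93..-93', '-86..-84', '-72..-72']
0.095 ['-221..-197', '-187..-183', '-177..-165', '-157..-147', '-143..-143', '-135..-135', '-108..-106', '-101..-94', '-80..-80']
0.105 ['-221..-219', '-213..-207', '-202..-201', '-196..-195', '-188..-181', '-176..-176', '-170..-169', '-165..-162', '-156..-152', '-146..-146', '-109..-108', '-88..-88']
0.115 ['-221..-181', '-176..-175', '-170..-170', '-166..-163', '-156..-149', '-145..-143', '-137..-137', '-132..-132']
0.125 ['-221..-212', '-207..-201', '-194..-193', '-188..-175', '-170..-167', '-163..-162', '-156..-151', '-144..-135', '-131..-131']
0.135 ['-221..-204', '-200..-199', '-194..-193', '-188..-188', '-181..-170', '-164..-163', '-156..-150', '-139..-139']
```

The pack stands on the floor (4 N upward), upright to about 1.5°. I hold briefly, release and withdraw.

Emit:
drive_tool --moves '[{"delta_pos":[0,0,0.6],"turn":0,"claw":0},{"delta_pos":[0,0,0],"turn":0,"claw":0},{"delta_pos":[0,0,0],"turn":0,"claw":0},{"delta_pos":[0,0,0],"turn":0,"claw":0}]'

```text
time_s: 48.18
tcp_pos: [0.5292, -0.1454, 0.1114]
ee_rot: [[-0.017, -1.0, 0.0], [-1.0, 0.017, -0.001], [0.001, -0.0, -1.0]]
wrist_force: [-2.9, 0.8, 5.5]
gripper_width: 0.597
gripper_force: 30.0
```

Emit:
drive_tool --moves '[{"delta_pos":[0,0,0],"turn":0,"claw":0.85},{"delta_pos":[0,0,0],"turn":0,"claw":0.85},{"delta_pos":[0,0,0],"turn":0,"claw":0.85},{"delta_pos":[0,0,0],"turn":0,"claw":0.85},{"delta_pos":[0,0,-5],"turn":0,"claw":0.85},{"delta_pos":[0,0,-15],"turn":0,"claw":0.85},{"delta_pos":[0,0,-30],"turn":0,"claw":0.85},{"delta_pos":[0,0,-45],"turn":0,"claw":0.85},{"delta_pos":[-40,0,-30],"turn":0,"claw":0.85},{"delta_pos":[-50,0,0],"turn":0,"claw":0.85},{"delta_pos":[-50,0,0],"turn":0,"claw":0.85},{"delta_pos":[-50,0,0],"turn":0,"claw":0.85}]'

```text
time_s: 49.68
tcp_pos: [0.5325, 0.0464, 0.2371]
ee_rot: [[-0.017, -1.0, 0.002], [-1.0, 0.017, 0.001], [-0.001, -0.002, -1.0]]
wrist_force: [0.7, 0.4, 0.0]
gripper_width: 0.85
gripper_force: 0.0
```

Emit:
drive_tool --moves '[{"delta_pos":[-40,0,0],"turn":0,"claw":0.85},{"delta_pos":[-20,0,0],"turn":0,"claw":0.85},{"delta_pos":[0,0,0],"turn":0,"claw":0.85},{"delta_pos":[0,0,0],"turn":0,"claw":0.85}]'

```text
time_s: 50.18
tcp_pos: [0.5334, 0.1041, 0.2357]
ee_rot: [[-0.018, -1.0, 0.0], [-1.0, 0.018, -0.0], [0.0, -0.0, -1.0]]
wrist_force: [-1.4, 0.0, 0.1]
gripper_width: 0.849
gripper_force: 0.0
```

```bash
python3 look3.py
```

```text
[0.5334 0.1041 0.2357] [-1.4  0.   0.1] 50.175
0.055 ['-225..-217', '-211..-202', '-198..-180', '-175..-173', '-166..-165', '-159..-149', '-145..-142', '-136..-136', '-128..-123', '-116..-116', '-109..-109', '-105..-105', '-100..-99', '-94..-92', '-86..-84', '-79..-79', '-74..-73', '-60..-59']
0.065 ['-224..-217', '-211..-211', '-205..-197', '-193..-193', '-187..-178', '-173..-167', '-160..-157', '-150..-150', '-146..-144', '-140..-137', '-128..-122', '-114..-113', '-109..-105', '-99..-94', '-90..-90', '-79..-77', '-72..-71', '-62..-59']
0.075 ['-224..-221', '-216..-211', '-205..-205', '-198..-192', '-188..-183', '-178..-177', '-173..-172', '-166..-165', '-159..-155', '-150..-149', '-145..-145', '-136..-136', '-127..-120', '-114..-112', '-107..-107', '-100..-99', '-93..-93', '-87..-78', '-70..-70', '-62..-59']
0.085 ['-225..-215', '-209..-202', '-197..-196', '-189..-184', '-179..-170', '-166..-155', '-149..-148', '-144..-142', '-137..-135', '-127..-124', '-119..-114', '-109..-107', '-102..-88', '-81..-71', '-61..-57']
0.095 ['-224..-209', '-202..-196', '-188..-183', '-178..-178', '-1
[... 517 characters left out ...]
..-125', '-120..-118', '-113..-108', '-102..-87', '-83..-83', '-78..-72']
0.125 ['-222..-212', '-207..-194', '-190..-187', '-183..-182', '-176..-175', '-168..-155', '-148..-148', '-142..-135', '-127..-126', '-121..-112', '-107..-106', '-100..-99', '-94..-92', '-86..-80', '-74..-71']
0.135 ['-221..-209', '-205..-199', '-195..-193', '-187..-187', '-181..-168', '-162..-151', '-146..-145', '-141..-135', '-127..-117', '-112..-105', '-100..-88', '-83..-83', '-79..-78', '-73..-71']
top o 640 y -0.189 -0.104 x 0.528 z [0.14  0.144 0.147] slope dz/dy -0.01
top b 158 y -0.099 -0.072 x 0.53 z [0.141 0.143 0.147] slope dz/dy -0.01
top b 165 y -0.221 -0.193 x 0.528 z [0.141 0.144 0.146] slope dz/dy -0.01
```

All five tops are level at 0.144 m with no slope, and the three orange tops sit side by side between the two blue ones. I hand the job in.

```bash
python3 -c "
from h import *
print(ticket.finish_job())"
```

```text
the job is handed in; nothing more can be done
None
```

The pack stands on the tray floor between the two orange-topped packs. All five packs are upright, the gripper is open and clear of everything, and I handed the job in at about 50 s; no verdict was returned.

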